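Clamp the jar in the sliding-jaw jar holder

ROBOT

A 7-joint arm with a two-finger parallel gripper is mounted at the origin on the work surface. World frame = base frame: x ahead of the robot, y to its left, z up, the work surface at z = 0. Lengths are in m, angles in rad, forces in N, time in s.
With the tool pointing down it reaches from about 0.4 to 0.85 m from the base axis. Payload 4.5 kg.
Tool frame: the origin (TCP) lies on the centre line of the jaws, within the pads' length; the fingertips stand 8 mm ahead of it and the grasp point (between the pads) lies 11 mm behind it; z points along the fingers, x is the direction in which the jaws open and shut, and the axes are right-handed (so a half turn about z gives the same grasp; the last joint's range is limited). The gripper opens to 88 mm and grips with 3 to 60 N. Pads are 18 mm wide; open, the fingers measure 123 mm over their backs; the gripper's body (75 mm by 187 mm) begins 45 mm behind the grasp point.
Start: joints at [-1.152, 0.689, -0.195, 1.565, 0.157, 0.902, -0.215], TCP at [0.235, 0.579, 0.247] pointing down, gripper open.
Joint ranges: [-3.01, 3.01], [-0.46, 2.08], [-1.47, 1.51], [0.13, 2.56], [-1, 4.14], [0.04, 2.09], [-2.66, 2.66]. Speed limits (rad/s): [2.57, 2.57, 3.14, 3.14, 3.14, 3.14, 3.14].

INTERFACE

Orientations are given as a unit quaternion [x, y, z, w].
In Python, from plant import get_state, snapshot, finish_job, boxes_of, pinpoint gives the robot as it stands.
- The arm moves only by the shell command python3 -m creep 'ROWS' [FORCE]. ROWS is JSON, a list of rows, each an object with "hand": the finger opening in m, from 0 to 0.0881; "slide": the shift along the tool's x, y, z in m, a list of three; "turn": the turn about the tool's z in degrees. A call has 1 to 5 rows; each row shifts and turns the commanded pose from where the row before left it, along the tool's axes as they then stand; what a row does not reach is not made up. A row lasts 1/8 s, in which the tool goes at most 62.5 mm and 10.7 degrees, less where a joint would pass 70% of its speed; a pose out of reach is approached as far as the arm can. A call is refused whole if a number of a shift passes 0.0625 or a number of a turn 10.7, either way. A call with a gripper value outside its range is refused whole. The fingers move at their own pace and stop on an object; FORCE is the grip in N (left out, the last holds). Time passes only in rows, so rows that do not move let the fingers close. It gives the time, the measured TCP pose, the force and the opening at its end, in the units of the state.
- get_state(): the state, without advancing time (a new reading comes with each control period).
- snapshot(name): name is "scene" or "top" or "wrist"; returns a dict with "frame" (384x512x3 uint8, red, green, blue), "depth" (384x512 float32, m along the optical axis (not along the pixel's ray), 0 where there is no reading), "mtx" (3x3 intrinsics, pixels), "k1" (the pictures are not rectified: a ray, as slopes to the right and down, at radius r is drawn at 1 + k1 r^2 times it, then the intrinsics apply), "camera_from_world" (4x4, takes a point from world to camera coordinates). Camera axes: x right, y down, z forward; pixel columns grow to the right and rows downward; lengths in m; the calibration is good to about 2 mm. A picture is of the moment at which its call begins.
- finish_job(): hands the job in, once; it reports no verdict.
Trained networks look in a picture, given as the dict that the camera call returned (one of the last four; its "shot" number tells which), for a name from the list of things; names that differ only in an ending like _2 or _b are one class to them, and where a whole thing is asked for, a point or a joint stands for the part that bears it (a point fixed in the world has none). Each returns a list of dicts, best first, with "conf" (0 to 1); they miss things now and then, are a little off and sometimes report something else, mostly with a low value. They report only what shows in the picture. A call takes as long as a camera call. They do not tell look-alikes from the thing itself.
- boxes_of(target, picture): "uv" ([column, row] in pixels, amid what is visible of it).
- pinpoint(target, picture): "uv" ([column, row] in pixels: a listed point, or the origin of a listed thing).
The state is a dict: "clock": time; "q": joint angles; "qd": joint speeds; "joint_torque": joint torques, N m; "tool_pos": TCP position; "eef_rot": TCP orientation; "contact_force": force on the tool from outside, world axes, zero at the start; "moment": the same for the moment, N m; "opening": opening from 0.0 (shut) to 1.0 (fully open).
Only numpy, scipy, OpenCV 4.12 (cv2) and the standard library are available. Lean on these libraries where they do the work, as an engineer would, in place of code of your own. Each camera call takes 0.05 s, during which the arm holds its last target.

TASK

Stand the clear jar with the twist cap upright on the bed of the jar holder, between its two jaws and near the middle of their width, setting it down rather than dropping it. Then slide the movable jaw shut until it bears on the jar and the sprung pad on the other side is pushed about half way in (never to its stop, the acrylic would crack), so that the jar stays held when you let go. Leave the other things on the table where they are.

Things in the scene. Friction and masses are not known exactly. Their poses are not given: they have to be found in the camera images.
- jar_mid (a point): Centre (half-way up, 51 mm above its foot) of the loose clear acrylic jar: upright cylinder 58 mm across, 102 mm high in all, with a ribbed grey twist cap 52 mm across (54 over the ribs) on the top 22 mm. 0.15 to 0.31 kg. z is the jar's axis, up. It starts standing on the table.
- holder: Jar holder, bolted to the table: aluminium bed 120 mm (x) by 280 mm (y), its top 14 mm above the table. Origin: under the bed's middle at table height, z up. At the -y end a fixed grey block (78 mm high) carries the sprung pad; the sliding jaw is at the +y end. Both clamping faces are flat, 90 mm wide (x), 20 to 70 mm above the table, and face each other along y. The free pad's face is at y = -75 mm.
- pad (a joint): How far the sprung pad (dark rubber slab, 10 mm thick) is pushed back towards the fixed block, in m: 0 = free, 0.014 = at its stop (then no gap is left that it can close). It moves along the holder's -y; spring 0.7 N per mm.
- jaw (a joint): How far the sliding jaw is slid shut, in m: 0 (open, its face at y = +73 mm of the holder) to 0.115; it moves along the holder's -y, so its face is at y = 73 mm minus this. Starts 0 to 0.03. It rubs with about 10 N and stays where it is left. At 0.090 it meets a jar that touches the free pad.
- jaw_face (a point): Middle of the sliding jaw's clamping face, 45 mm above the table; axes parallel to the holder's (the jar lies to its -y). The jaw is a grey block 90 mm wide (x) and 60 mm deep (y), its top 72 mm above the table.
- jaw_grip (a point): On the sliding jaw's upright black grip tab, 40 mm behind (+y of) its face and 96 mm above the table. The tab is 24 mm thick along the holder's x, 34 mm long along y, and stands from the jaw's top to 117 mm above the table. Pinch it from above across x, or push it.
- tumbler: Bystander: open stainless tumbler, 70 mm across the rim, 100 mm high; origin at its foot.
- plate: Bystander: red melamine plate, 210 mm across, 22 mm high; origin at its underside.
- chopsticks: Bystander: stack of three bamboo chopstick pairs, 215 mm long (its y), 17 mm wide, 20 mm high; origin at its underside.
- tong: Bystander: stainless tong lying flat, about 245 mm long (its y), 60 mm wide, 14 mm high; origin near its middle, at its underside.
- burner: Bystander, fixed: portable induction burner 360 mm (x) by 270 mm (y), 59 mm high, with a small black toggle switch at its -x edge reaching 83 mm; origin at the middle of its underside.
There are look-alikes about, which are no part of the job. What is shaped like the part that bears jar_mid but blue is not meant.

How it is judged:
By the outcome, as a careful person would: the job done as asked, in the order asked, and still so for the second after the job is handed in, with the robot touching nothing.
It also fails if it takes over 61 s, if anything falls off the work surface, if the arm or the gripper's body presses on something with over 40 N, if the wrist force passes 120 N, or if a joint passes its speed limit or range.

## Working session

There is one attempt and no reset: what is moved stays moved. The work goes in short steps, Python scripts to look and compute and a shell command to move; the robot and the scene stay as the last step left them, time stands still between calls to the robot, and variables do not carry over. Pictures are saved under pics/ and viewed, and the job is handed in when it is done.

```bash
ls; mkdir -p pics; cat > h.py <<'E'
import numpy as np, cv2
from plant import *
def save(s,name,crop=None,scale=1):
    im=s["frame"][:,:,::-1].copy()
    if crop: c0,r0,c1,r1=crop; im=im[r0:r1,c0:c1]
    if scale!=1: im=cv2.resize(im,None,fx=scale,fy=scale,interpolation=cv2.INTER_CUBIC)
    cv2.imwrite("pics/"+name,im)
def ray(s,uv):
    K=np.array(s["mtx"]);d=np.array([(uv[0]-K[0,2])/K[0,0],(uv[1]-K[1,2])/K[1,1]])
    u=d.copy()
    for _ in range(20): u=d/(1+s["k1"]*(u@u))
    T=np.linalg.inv(np.array(s["camera_from_world"]))
    return T[:3,3],T[:3,:3]@np.array([u[0],u[1],1.])
def at_z(s,uv,z):
    o,d=ray(s,uv); return o+d*(z-o[2])/d[2]
def at_depth(s,uv):
    o,d=ray(s,uv); return o+d*float(s["depth"][int(round(uv[1])),int(round(uv[0]))])
def proj(s,p):
    T=np.array(s["camera_from_world"]);c=T[:3,:3]@np.array(p)+T[:3,3];u=c[:2]/c[2]
    u=u*(1+s["k1"]*(u@u));K=np.array(s["mtx"]);return np.array([K[0,0]*u[0]+K[0,2],K[1,1]*u[1]+K[1,2]])
E
cat > a.py <<'E'
from h import *
np.set_printoptions(precision=4,suppress=True)
print(get_state())
for n in ["scene","top"]:
    s=snapshot(n);save(s,n+"0.png")
    for t,z in [("jar_mid",.051),("holder",0),("jaw_face",.045),("jaw_grip",.096),("tumbler",0),("plate",0),("burner",0),("chopsticks",0),("tong",0)]:
        for d in pinpoint(t,s)[:3]: print(n,t,round(d["conf"],2),np.round(d["uv"],1),at_z(s,d["uv"],z))
    
E
python3 a.py
```

```text
pics
{'clock': 0.0, 'q': array([-1.1522,  0.6899, -0.1945,  1.5663,  0.1573,  0.9025, -0.2151]), 'qd': array([-0.0001,  0.0014,  0.0016,  0.    ,  0.0005, -0.0005, -0.0003]), 'joint_torque': array([ -0.0006, -52.7568,  -1.2668, -15.3422,  -0.0526,   0.0067,
         0.0002]), 'tool_pos': array([0.2345, 0.5787, 0.2459]), 'eef_rot': array([ 0.8293,  0.5589, -0.0007,  0.0006]), 'contact_force': array([ 0.2513, -0.4842,  0.1558]), 'moment': array([ 0.0093, -0.0454,  0.0137]), 'opening': 1.001419740375725}
scene jar_mid 0.8 [308.8 177.6] [0.474  0.1873 0.051 ]
scene jar_mid 0.57 [277.8 175.1] [0.4396 0.0641 0.051 ]
scene holder 0.93 [233.9 217.2] [ 0.5743 -0.1427 -0.    ]
scene holder 0.16 [261.  262.6] [ 0.7853 -0.0735  0.    ]
scene jaw_face 0.8 [247.5 208.9] [ 0.5711 -0.0868  0.045 ]
scene jaw_grip 0.58 [256.2 200. ] [ 0.5665 -0.052   0.096 ]
scene tumbler 0.78 [335.9 203.1] [0.5841 0.2809 0.    ]
scene tumbler 0.23 [259.3 198.2] [ 0.5053 -0.0252  0.    ]
scene plate 0.81 [346.6 152.1] [0.3406 0.4018 0.    ]
scene burner 0.58 [124.5 216.1] [ 0.4917 -0.5762 -0.    ]
scene chopsticks 0.59 [346.9 229.9] [0.7108 0.2899 0.    ]
scene chopsticks 0.47 [335.  203.9] [0.5871 0.2762 0.    ]
scene tong 0.78 [261.8 263. ] [ 0.7874 -0.0708  0.    ]
top jar_mid 0.84 [202.4 215. ] [0.4309 0.0787 0.051 ]
top jar_mid 0.51 [172.4 207.8] [0.4544 0.1808 0.051 ]
top holder 0.75 [268.4 176.7] [ 0.5743 -0.1465  0.    ]
top jaw_face 0.88 [250.5 179.7] [ 0.5543 -0.0825  0.045 ]
top jaw_grip 0.95 [238.5 177.3] [ 0.5523 -0.0425  0.096 ]
top jaw_grip 0.33 [150.7 137.2] [0.6879 0.2556 0.096 ]
top tumbler 0.84 [154.  175.3] [0.5761 0.2612 0.    ]
top plate 0.91 [104.9 241.8] [0.339  0.4224 0.    ]
top burner 0.94 [390.8 201. ] [ 0.4899 -0.5836  0.    ]
top chopsticks 0.86 [150.7 136.2] [0.7208 0.2807 0.    ]
top tong 0.62 [250.3 119.2] [ 0.7882 -0.0806  0.    ]
```

View pics/scene0.png

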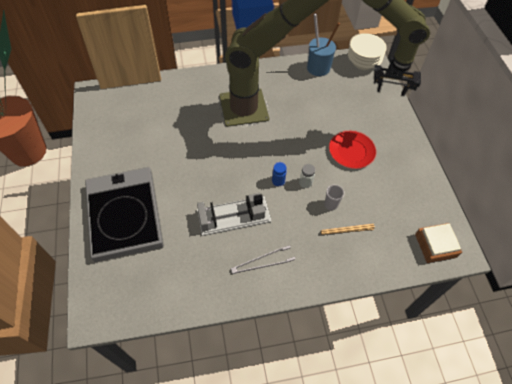

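View pics/top0.png

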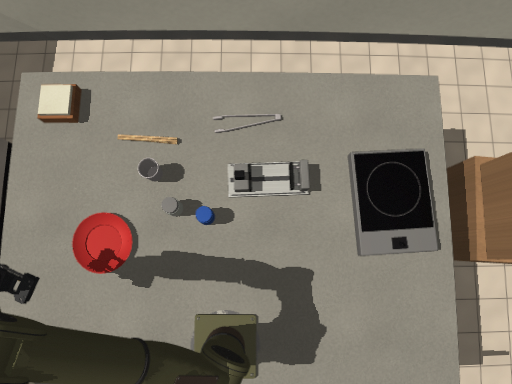

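The candidates for the jar are the clear one with a grey cap at scene (308,177) / top (172,208), and the blue one at scene (278,175) / top (204,215). The clear one fits the description because blue is excluded. The tumbler at top (148,169) is open. I'll confirm this with a crop.

```bash
cat > b.py <<'E'
from h import *
np.set_printoptions(precision=4,suppress=True)
s=snapshot("scene");save(s,"sc1.png",(190,140,360,260),4.5)
t=snapshot("top");save(t,"tc1.png",(140,140,320,240),4.4)
np.savez("top.npz",d=t["depth"],f=t["frame"])
print(np.array(t["mtx"]),t["k1"])
# world points of top
P=[];U=[]
for r in range(140,240):
  for c in range(130,325):
    if t["depth"][r,c]>0:
      P.append(at_depth(t,(c,r)));U.append((c,r))
P=np.array(P);U=np.array(U);np.savez("pts.npz",P=P,U=U)
for nm,c,rad in [("jar",(.46,.18),.06),("blue",(.44,.07),.06),("tumb",(.57,.26),.06)]:
  m=(np.hypot(P[:,0]-c[0],P[:,1]-c[1])<rad)&(P[:,2]>.06)
  if m.sum(): print(nm,m.sum(),np.median(P[m],0),P[m].min(0),P[m].max(0))
m=(abs(P[:,0]-.57)<.1)&(abs(P[:,1]+.14)<.2)
for lo,hi in [(.008,.02),(.06,.085),(.1,.13)]:
  k=m&(P[:,2]>lo)&(P[:,2]<hi)
  if k.sum()>3:
    print(lo,k.sum(),cv2.minAreaRect(P[k][:,:2].astype(np.float32)),P[k].mean(0))
k=m&(P[:,2]>.006)
print("all",cv2.minAreaRect(P[k][:,:2].astype(np.float32)))
E
python3 b.py
```

```text
[[392.1488   0.     252.0787]
 [  0.     392.1488 186.522 ]
 [  0.       0.       1.    ]] -0.06816038119812161
jar 262 [0.4573 0.1788 0.1007] [0.4313 0.1534 0.061 ] [0.4843 0.2069 0.1082]
blue 257 [0.4289 0.0671 0.1007] [0.4017 0.0408 0.0618] [0.458  0.0946 0.1072]
tumb 193 [0.5892 0.268  0.0881] [0.5495 0.2253 0.0606] [0.6155 0.2923 0.1038]
0.008 1698 ((0.5577390789985657, -0.1162618100643158), (0.3406633138656616, 0.15514211356639862), 87.85265350341797) [ 0.5608 -0.1427  0.0136]
0.06 694 ((0.5676924586296082, -0.15127895772457123), (0.09827456623315811, 0.2500475347042084), 0.895237386226654) [ 0.5633 -0.1467  0.0724]
0.1 83 ((0.5608690977096558, -0.04603493958711624), (0.02962472289800644, 0.025013836100697517), 89.64540100097656) [ 0.5599 -0.046   0.1154]
all ((0.5727261304855347, -0.14137960970401764), (0.3974124491214752, 0.19311009347438812), 89.51332092285156)
```

View pics/sc1.png

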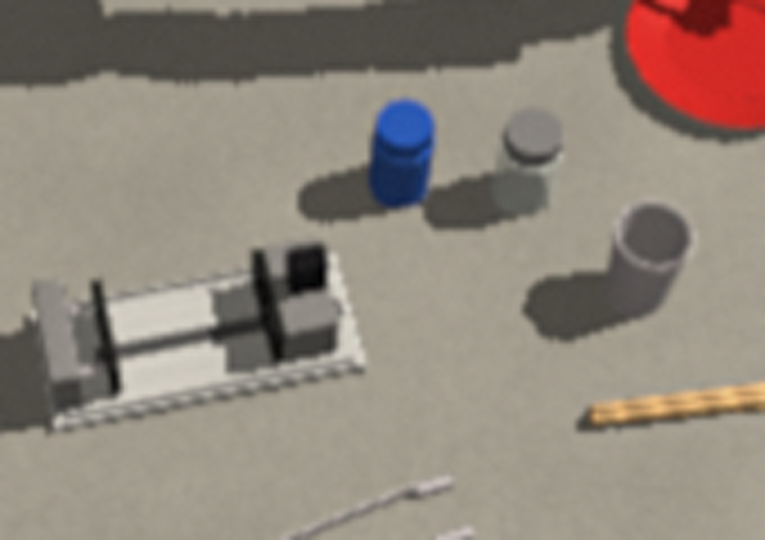

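View pics/tc1.png

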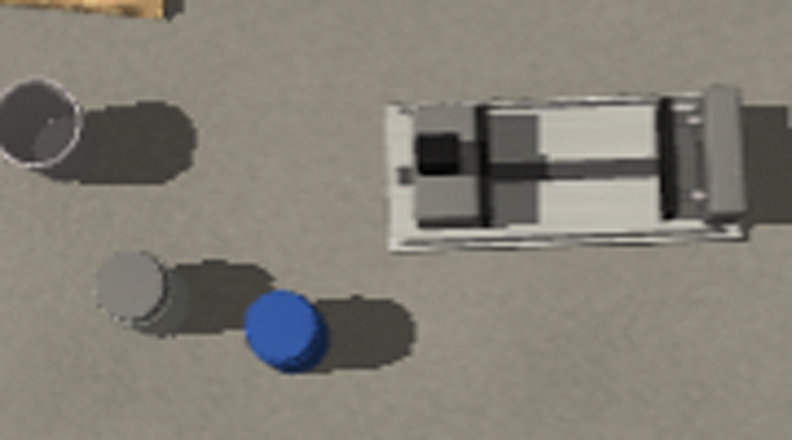

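The crop confirms it: the clear jar with the grey cap is at crop (530,150), the blue one is beside it, and the tumbler is open. Next I'll refine the jar and holder poses.

```bash
cat > c.py <<'E'
from h import *
np.set_printoptions(precision=4,suppress=True)
Z=np.load("pts.npz");P=Z["P"]
m=(np.hypot(P[:,0]-.457,P[:,1]-.18)<.06)&(P[:,2]>.096)
q=P[m];print("cap",m.sum(),q.mean(0),q.min(0),q.max(0))
print(cv2.minEnclosingCircle(q[:,:2].astype(np.float32)))
t=snapshot("top")
cc=lambda c,r:(c/4.4+140,r/4.4+140)
for p in [(390,250),(745,238),(387,105),(700,95)]: print("bed",at_z(t,cc(*p),.014))
# jaw top edge, pad face edges
for n,p,z in [("pad top far",(664,100),.07),("pad top near",(664,218),.07),("jaw face far",(484,105),.07),("jaw face near",(487,226),.07),("tab",(437,155),.117),("block far",(740,90),.078),("block near",(742,212),.078)]: print(n,at_z(t,cc(*p),z))
sel=(P[:,0]>.5)&(P[:,0]<.64)
for lo,hi,n in [(.069,.0755,"jaw/.072"),(.076,.085,"block"),(.111,.123,"tab")]:
  for ya,yb in [(-.31,-.2),(-.12,0.02)]:
    k=sel&(P[:,2]>lo)&(P[:,2]<hi)&(P[:,1]>ya)&(P[:,1]<yb)
    if k.sum()>5:print(n,(ya,yb),k.sum(),np.percentile(P[k],2,axis=0),np.percentile(P[k],98,axis=0),cv2.minAreaRect(P[k][:,:2].astype(np.float32))[2])
E
python3 c.py
```

```text
cap 200 [0.4596 0.1818 0.1015] [0.4343 0.1564 0.0965] [0.4843 0.2062 0.1082]
((0.45913901925086975, 0.18213307857513428), 0.02676958031952381)
bed [ 0.4988 -0.0069  0.014 ]
bed [ 0.5106 -0.2892  0.014 ]
bed [ 0.6166 -0.0026  0.014 ]
bed [ 0.6272 -0.255   0.014 ]
pad top far [ 0.6095 -0.2195  0.07  ]
pad top near [ 0.517  -0.2184  0.07  ]
jaw face far [ 0.6042 -0.0803  0.07  ]
jaw face near [ 0.5097 -0.0832  0.07  ]
tab [ 0.5551 -0.0455  0.117 ]
block far [ 0.6161 -0.2774  0.078 ]
block near [ 0.5207 -0.2771  0.078 ]
jaw/.072 (-0.31, -0.2) 95 [ 0.5222 -0.2759  0.0691] [ 0.6155 -0.2193  0.0753] 89.88191986083984
jaw/.072 (-0.12, 0.02) 242 [ 0.5174 -0.084   0.0692] [ 0.603  -0.0263  0.0748] 0.7926948070526123
block (-0.31, -0.2) 142 [ 0.5241 -0.2754  0.0761] [ 0.6173 -0.2521  0.083 ] 86.18762969970703
block (-0.12, 0.02) 22 [ 0.5228 -0.0782  0.076 ] [ 0.6018 -0.0297  0.0828] 0.798841118812561
tab (-0.12, 0.02) 76 [ 0.549  -0.0607  0.1127] [ 0.5733 -0.0314  0.121 ] 0.4535709321498871
```

```bash
python3 -m creep '[{"hand":0.088,"slide":[0,0,0],"turn":9.4},{"hand":0.088,"slide":[0,0,0],"turn":9.4},{"hand":0.088,"slide":[0,0,0],"turn":9.4},{"hand":0.088,"slide":[0,0,0],"turn":9.4},{"hand":0.088,"slide":[0,0,0],"turn":9.4}]' && python3 -m creep '[{"hand":0.088,"slide":[0,0,0],"turn":9.3},{"hand":0.088,"slide":[0,0,0],"turn":9.3},{"hand":0.088,"slide":[0.02,0.04,0],"turn":0},{"hand":0.088,"slide":[0.02,0.04,0],"turn":0},{"hand":0.088,"slide":[0.02,0.04,0],"turn":0}]'; cat > g.py <<'E'
# usage: g.py x y z yawdeg -> shift in tool axes to reach
import sys
from h import *
from scipy.spatial.transform import Rotation as R
np.set_printoptions(precision=4,suppress=True)
s=get_state();r=R.from_quat(s["eef_rot"]).as_matrix()
print("t",s["clock"],"pos",s["tool_pos"],"F",s["contact_force"],"open",round(s["opening"]*.0881,4),"yaw",np.degrees(np.arctan2(r[1,0],r[0,0])),"tilt",np.degrees(np.arccos(-r[2,2])),"q",s["q"])
if len(sys.argv)>3:
    p=np.array(list(map(float,sys.argv[1:4])));print("slide",r.T@(p-s["tool_pos"]))
    if len(sys.argv)>4: print("turn",np.degrees(np.arctan2(r[1,0],r[0,0]))-float(sys.argv[4]))
E
python3 g.py .459 .182 .2 2.4
```

```text
clock: 1.78
tool_pos: [0.2345, 0.5794, 0.2468]
eef_rot: [0.984, 0.179, -0.0, -0.0]
contact_force: [0.7, 0.1, -0.8]
opening: 0.997
clock: 2.4
tool_pos: [0.3, 0.4608, 0.2468]
eef_rot: [1.0, 0.021, 0.0, -0.0]
contact_force: [0.5, 0.7, 0.1]
opening: 0.996
t 2.4 pos [0.3    0.4608 0.2468] F [0.5096 0.6744 0.1096] open 0.0878 yaw 2.3849087167556706 tilt 0.028077600438259825 q [-1.1512  0.5904  0.1205  1.8051 -0.098   0.7514 -0.9377]
slide [0.1473 0.2852 0.0468]
turn -0.01509128324432929
```

```bash
python3 -m creep '[{"hand":0.088,"slide":[0.02,0.04,0],"turn":0},{"hand":0.088,"slide":[0.02,0.04,0],"turn":0},{"hand":0.088,"slide":[0.02,0.04,0],"turn":0},{"hand":0.088,"slide":[0.02,0.04,0],"turn":0},{"hand":0.088,"slide":[0.02,0.04,0],"turn":0}]' && python3 -m creep '[{"hand":0.088,"slide":[0.022,0.04,0],"turn":0},{"hand":0.088,"slide":[0.022,0.04,0],"turn":0},{"hand":0.088,"slide":[0,0,0],"turn":0}]'
python3 g.py .459 .182 .2 2.4
cat > d.py <<'E'
from h import *
np.set_printoptions(precision=4,suppress=True)
s=snapshot("wrist");save(s,"w1.png",None,1.5)
for d in pinpoint("jar_mid",s)[:3]: print(d["conf"],np.round(d["uv"]),at_z(s,d["uv"],.051))
P=np.array([at_depth(s,(c,r)) for r in range(0,384,2) for c in range(0,512,2) if s["depth"][r,c]>0])
m=(np.hypot(P[:,0]-.459,P[:,1]-.182)<.05)&(P[:,2]>.094)&(P[:,2]<.11)
q=P[m];print(m.sum(),q.mean(0),q.min(0),q.max(0),cv2.minEnclosingCircle(q[:,:2].astype(np.float32)))
E
python3 d.py
```

```text
clock: 3.02
tool_pos: [0.4083, 0.2651, 0.2469]
eef_rot: [1.0, 0.021, 0.0, -0.0]
contact_force: [0.8, -0.3, 0.3]
opening: 1.002
clock: 3.4
tool_pos: [0.4569, 0.1841, 0.247]
eef_rot: [1.0, 0.017, 0.001, 0.001]
contact_force: [-0.3, 0.5, 0.1]
opening: 1.002
t 3.4 pos [0.4569 0.1841 0.247 ] F [-0.3191  0.5266  0.1147] open 0.0883 yaw 1.9153872656456852 tilt 0.12692955605215303 q [-0.5264  0.518   0.0745  1.9654 -0.0569  0.6594 -0.3833]
slide [0.002  0.0021 0.047 ]
turn -0.48461273435431473
0.74 [229. 249.] [0.4284 0.0722 0.051 ]
512 [0.4608 0.1851 0.1001] [0.4359 0.1584 0.0943] [0.4864 0.2093 0.1021] ((0.460830956697464, 0.18381081521511078), 0.026727233082056046)
```

View pics/w1.png

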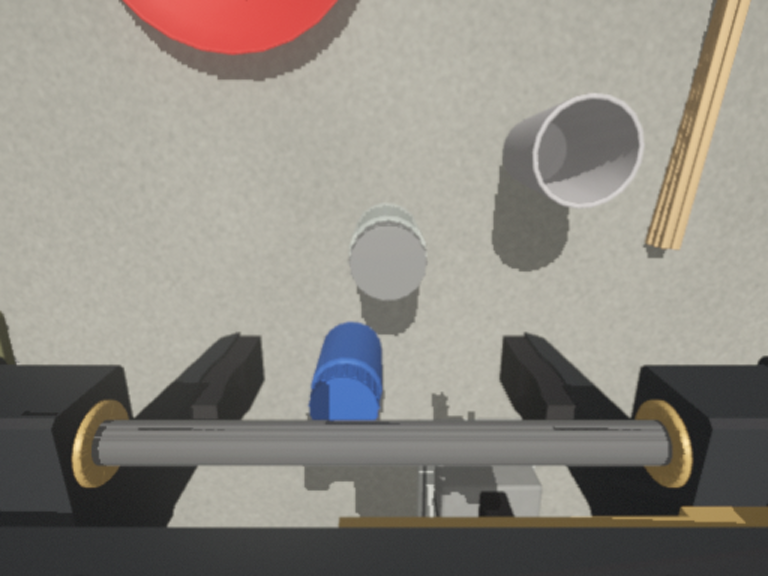

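The wrist view, enlarged, shows the clear jar's cap at (388,258). The blue jar is at (348,380) and the tumbler at (585,150). The jar centre comes out at about (0.460, 0.183), so I'll descend around it.

```bash
python3 -m creep '[{"hand":0.088,"slide":[0.003,0.001,0.03],"turn":0},{"hand":0.088,"slide":[0,0,0.04],"turn":0},{"hand":0.088,"slide":[0,0,0.02],"turn":0},{"hand":0.088,"slide":[0,0,0.02],"turn":0},{"hand":0.088,"slide":[0,0,0.02],"turn":0}]' && python3 -m creep '[{"hand":0.088,"slide":[0,0,0.02],"turn":0},{"hand":0.088,"slide":[0,0,0.02],"turn":0},{"hand":0.088,"slide":[0,0,0.015],"turn":0},{"hand":0.088,"slide":[0,0,0.005],"turn":0},{"hand":0.088,"slide":[0,0,0],"turn":0}]';python3 g.py .460 .183 .057 2.4
```

```text
clock: 4.12
tool_pos: [0.4571, 0.1895, 0.116]
eef_rot: [1.0, 0.022, -0.0, -0.001]
contact_force: [-1.1, 0.2, 0.2]
opening: 0.999
clock: 4.75
tool_pos: [0.4577, 0.1876, 0.0567]
eef_rot: [1.0, 0.021, -0.0, -0.0]
contact_force: [0.2, -0.1, 0.7]
opening: 0.998
t 4.75 pos [0.4577 0.1876 0.0567] F [ 0.2443 -0.1266  0.7177] open 0.0879 yaw 2.391193330664074 tilt 0.014433766048425192 q [-0.4933  0.8632  0.0186  2.0909 -0.0771  0.1881 -0.3637]
slide [ 0.0021  0.0047 -0.0003]
turn -0.00880666933592611
```

```bash
python3 -m creep '[{"hand":0.088,"slide":[0.002,0.0045,0],"turn":0},{"hand":0.088,"slide":[0,0,0],"turn":0},{"hand":0.04,"slide":[0,0,0],"turn":0},{"hand":0.04,"slide":[0,0,0],"turn":0},{"hand":0.04,"slide":[0,0,0],"turn":0}]' 20 && python3 -m creep '[{"hand":0.04,"slide":[0,0,0],"turn":0},{"hand":0.04,"slide":[0,0,0],"turn":0},{"hand":0.04,"slide":[0,0,0],"turn":0}]';python3 g.py .460 .183 .057 2.4
```

```text
clock: 5.38
tool_pos: [0.4601, 0.1829, 0.0568]
eef_rot: [1.0, 0.021, 0.0, -0.0]
contact_force: [2.7, 0.3, 2.4]
opening: 0.683
clock: 5.75
tool_pos: [0.4607, 0.183, 0.0569]
eef_rot: [1.0, 0.02, 0.001, -0.0]
contact_force: [2.2, -0.5, 0.6]
opening: 0.652
t 5.75 pos [0.4607 0.183  0.0569] F [ 2.2316 -0.4615  0.633 ] open 0.0575 yaw 2.346957467500904 tilt 0.08318952288635273 q [-0.4821  0.8631  0.0182  2.0893 -0.073   0.1883 -0.3577]
slide [-0.0007 -0.0001 -0.0001]
turn -0.05304253249909596
```

```bash
python3 -m creep '[{"hand":0.04,"slide":[0,0,-0.02],"turn":0},{"hand":0.04,"slide":[0,0,-0.03],"turn":0},{"hand":0.04,"slide":[0,0,-0.04],"turn":0},{"hand":0.04,"slide":[0,0,-0.04],"turn":0},{"hand":0.04,"slide":[0,0,-0.03],"turn":0}]' 20 && python3 -m creep '[{"hand":0.04,"slide":[0,0,0],"turn":0},{"hand":0.04,"slide":[0,0,0],"turn":0}]';python3 g.py .565 -.18 .217 2.4
cat > e.py <<'E'
from h import *
s=snapshot("scene");save(s,"s2.png",(180,80,360,260),3.3)
s=snapshot("wrist");save(s,"w2.png",None,1.5)
E
python3 e.py
```

```text
clock: 6.38
tool_pos: [0.4589, 0.1824, 0.2177]
eef_rot: [1.0, 0.021, -0.001, 0.0]
contact_force: [0.2, 0.4, -2.2]
opening: 0.653
clock: 6.62
tool_pos: [0.4588, 0.1824, 0.2155]
eef_rot: [1.0, 0.021, -0.001, 0.001]
contact_force: [-0.1, -0.1, -2.5]
opening: 0.653
t 6.625 pos [0.4588 0.1824 0.2155] F [-0.101  -0.1268 -2.4793] open 0.0575 yaw 2.373154770751441 tilt 0.17809666446519262 q [-0.5108  0.5701  0.0615  1.9941 -0.0608  0.5822 -0.3666]
slide [ 0.0911  0.3664 -0.0014]
turn -0.026845229248559033
```

View pics/s2.png

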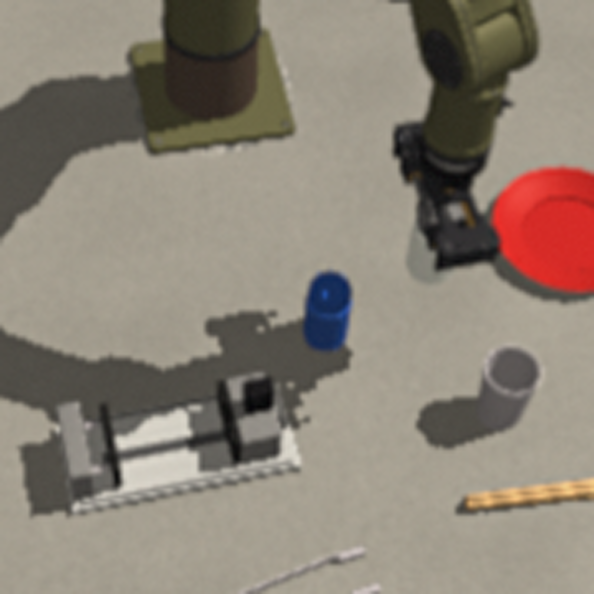

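View pics/w2.png

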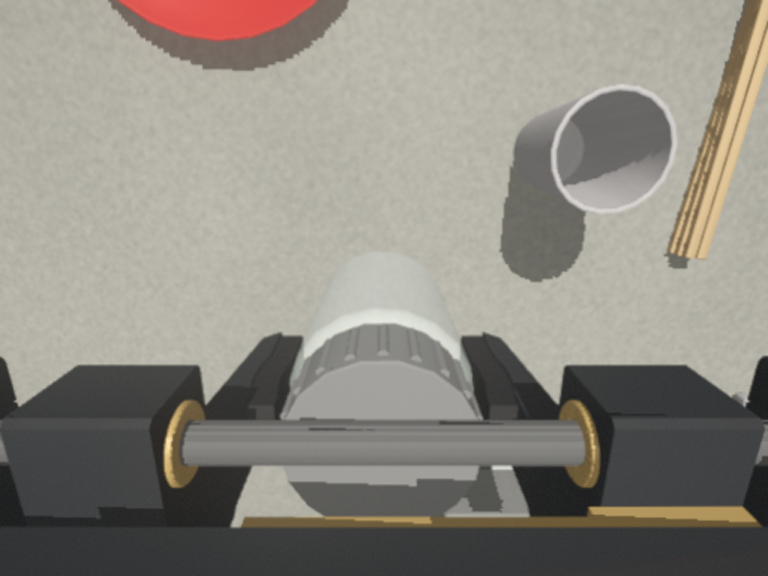

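The jar is held: the opening is 57.5 mm and the force reading shows about 0.25 kg. I'll carry it over the holder.

```bash
python3 -m creep '[{"hand":0.04,"slide":[0.005,0.02,0],"turn":0},{"hand":0.04,"slide":[0.009,0.036,0],"turn":0},{"hand":0.04,"slide":[0.009,0.036,0],"turn":0},{"hand":0.04,"slide":[0.009,0.036,0],"turn":0},{"hand":0.04,"slide":[0.009,0.036,0],"turn":0}]' && python3 -m creep '[{"hand":0.04,"slide":[0.009,0.036,0],"turn":0},{"hand":0.04,"slide":[0.009,0.036,0],"turn":0},{"hand":0.04,"slide":[0.009,0.036,0],"turn":0},{"hand":0.04,"slide":[0.009,0.036,0],"turn":0},{"hand":0.04,"slide":[0.009,0.036,0],"turn":0}]' && python3 -m creep '[{"hand":0.04,"slide":[0.005,0.022,0],"turn":0},{"hand":0.04,"slide":[0,0,0],"turn":0},{"hand":0.04,"slide":[0,0,0],"turn":0}]';python3 g.py .566 -.18 .217 2.4
sed -i 's/s2.png/s3.png/;s/w2.png/w3.png/;s/(180,80,360,260)/(190,130,310,250)/;s/3.3/4.8/' e.py; python3 e.py
```

```text
clock: 7.35
tool_pos: [0.5072, 0.0194, 0.2153]
eef_rot: [1.0, 0.021, -0.001, 0.0]
contact_force: [0.9, -0.0, -3.5]
opening: 0.653
clock: 7.98
tool_pos: [0.5595, -0.1583, 0.2149]
eef_rot: [1.0, 0.021, -0.002, -0.001]
contact_force: [1.0, 1.1, -2.3]
opening: 0.651
clock: 8.35
tool_pos: [0.5656, -0.177, 0.2161]
eef_rot: [1.0, 0.022, -0.001, -0.001]
contact_force: [-0.7, -0.6, -1.9]
opening: 0.65
t 8.35 pos [ 0.5656 -0.177   0.2161] F [-0.6693 -0.5884 -1.8551] open 0.0573 yaw 2.4689724390506025 tilt 0.14877981115347852 q [ 0.2331  0.6807 -0.0115  1.7029  0.008   0.76    0.2615]
slide [ 0.0003  0.003  -0.0009]
turn 0.06897243905060257
```

View pics/s3.png

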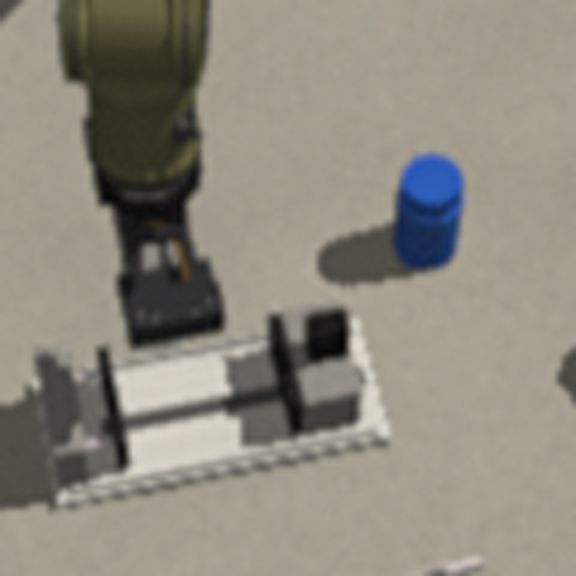

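View pics/w3.png

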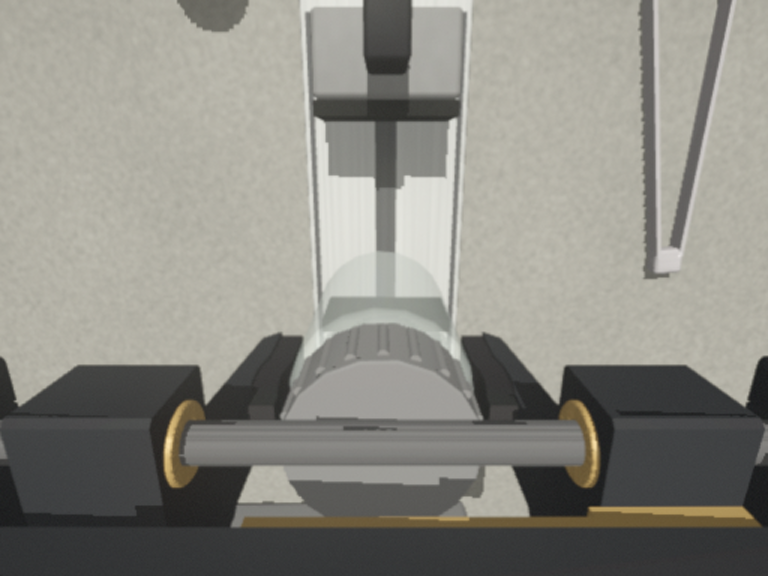

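The jar hangs centred over the bed, aligned with it. The jaw face is at wrist row ~105 and the tab at (388,35). I'll measure the jaw from here.

```bash
cat > f.py <<'E'
from h import *
np.set_printoptions(precision=4,suppress=True)
s=snapshot("wrist")
for t,z in [("jaw_face",.045),("jaw_grip",.096),("holder",0)]:
    for d in pinpoint(t,s)[:2]: print(t,round(d["conf"],2),np.round(d["uv"],1),at_z(s,d["uv"],z))
P=np.array([at_depth(s,(c,r)) for r in range(0,180) for c in range(180,330) if s["depth"][r,c]>0])
for lo,hi in [(.07,.075),(.114,.12),(.012,.017)]:
    k=(P[:,2]>lo)&(P[:,2]<hi);print(lo,k.sum(),np.percentile(P[k],1,axis=0),np.percentile(P[k],99,axis=0))
for p in [(314,98),(462,98),(314,118),(462,118)]: print(at_z(s,np.array(p)/1.5,.072),at_depth(s,np.array(p)/1.5))
for p in [(362,65),(412,65)]: print("tab",at_z(s,np.array(p)/1.5,.117))
for p in [(308,200),(318,330),(463,200),(450,330)]: print("bed",at_z(s,np.array(p)/1.5,.014))
E
python3 f.py
```

```text
jaw_face 0.94 [255.7  80.9] [ 0.5626 -0.086   0.045 ]
jaw_grip 0.63 [256.5  23.1] [ 0.5613 -0.0457  0.096 ]
holder 0.65 [257.2 133.5] [ 0.5671 -0.143   0.    ]
0.07 2787 [ 0.5199 -0.0723  0.07  ] [ 0.6043 -0.0259  0.0722]
0.114 1143 [ 0.5513 -0.06    0.1141] [ 0.5736 -0.0351  0.1171]
0.012 7604 [ 0.5047 -0.1931  0.012 ] [ 0.624  -0.0064  0.0144]
[ 0.5204 -0.0761  0.072 ] [ 0.5118 -0.0705  0.0142]
[ 0.6089 -0.0723  0.072 ] [ 0.6186 -0.0658  0.0134]
[ 0.5204 -0.0874  0.072 ] [ 0.5116 -0.0841  0.013 ]
[ 0.61   -0.0835  0.072 ] [ 0.62   -0.0794  0.0129]
tab [ 0.5508 -0.0643  0.117 ]
tab [ 0.5754 -0.0632  0.117 ]
bed [ 0.5071 -0.1438  0.014 ]
bed [ 0.515  -0.2519  0.014 ]
bed [ 0.6263 -0.1386  0.014 ]
bed [ 0.6259 -0.247   0.014 ]
```

```bash
python3 -m creep '[{"hand":0.04,"slide":[0.001,0.002,0.02],"turn":0},{"hand":0.04,"slide":[0,0,0.03],"turn":0},{"hand":0.04,"slide":[0,0,0.03],"turn":0},{"hand":0.04,"slide":[0,0,0.025],"turn":0},{"hand":0.04,"slide":[0,0,0.015],"turn":0}]' && python3 -m creep '[{"hand":0.04,"slide":[0,0,0.01],"turn":0},{"hand":0.04,"slide":[0,0,0.005],"turn":0},{"hand":0.04,"slide":[0,0,0],"turn":0},{"hand":0.04,"slide":[0,0,0],"turn":0}]';python3 g.py .567 -.18 .071 2.4
```

```text
clock: 9.28
tool_pos: [0.5668, -0.1807, 0.0956]
eef_rot: [1.0, 0.021, -0.001, -0.0]
contact_force: [-0.3, 0.2, -2.4]
opening: 0.652
clock: 9.78
tool_pos: [0.5676, -0.1813, 0.0823]
eef_rot: [1.0, 0.021, 0.001, 0.0]
contact_force: [0.1, -0.3, -1.8]
opening: 0.652
t 9.775 pos [ 0.5676 -0.1813  0.0823] F [ 0.0684 -0.3372 -1.8471] open 0.0574 yaw 2.3496792965615034 tilt 0.0731667197895085 q [ 0.2381  0.8793 -0.0111  1.7805  0.0184  0.4806  0.2557]
slide [-0.0006 -0.0013  0.0113]
turn -0.050320703438496484
```

```bash
python3 -m creep '[{"hand":0.04,"slide":[0,0,0.004],"turn":0},{"hand":0.04,"slide":[0,0,0.003],"turn":0},{"hand":0.04,"slide":[0,0,0.002],"turn":0},{"hand":0.04,"slide":[0,0,0],"turn":0}]';python3 g.py .567 -.18 .071 2.4
```

```text
clock: 10.28
tool_pos: [0.567, -0.1811, 0.0725]
eef_rot: [1.0, 0.021, -0.0, -0.0]
contact_force: [-0.4, 0.3, -2.5]
opening: 0.653
t 10.275 pos [ 0.567  -0.1811  0.0725] F [-0.3943  0.3334 -2.4514] open 0.0575 yaw 2.35812408356289 tilt 0.026258552551869867 q [ 0.238   0.8952 -0.011   1.7834  0.019   0.4635  0.2553]
slide [ 0.0001 -0.0011  0.0015]
turn -0.04187591643710986
```

```bash
python3 -m creep '[{"hand":0.04,"slide":[0,0,0.001],"turn":0},{"hand":0.04,"slide":[0,0,0],"turn":0}]'; python3 -m creep '[{"hand":0.04,"slide":[0,0,0.001],"turn":0},{"hand":0.04,"slide":[0,0,0],"turn":0}]';python3 g.py
```

```text
clock: 10.52
tool_pos: [0.5671, -0.1811, 0.0717]
eef_rot: [1.0, 0.021, -0.0, -0.0]
contact_force: [0.7, 0.3, -1.3]
opening: 0.654
clock: 10.78
tool_pos: [0.5672, -0.1812, 0.0709]
eef_rot: [1.0, 0.021, 0.0, 0.0]
contact_force: [0.3, -0.1, -0.4]
opening: 0.649
t 10.775 pos [ 0.5672 -0.1812  0.0709] F [ 0.3383 -0.0658 -0.4367] open 0.0572 yaw 2.35092043825656 tilt 0.01784290528508263 q [ 0.238   0.8978 -0.0109  1.7836  0.0191  0.4599  0.2551]
```

```bash
python3 -m creep '[{"hand":0.04,"slide":[0,0,0.001],"turn":0},{"hand":0.04,"slide":[0,0,0],"turn":0}]';python3 g.py
```

```text
clock: 11.02
tool_pos: [0.5673, -0.1812, 0.0708]
eef_rot: [1.0, 0.021, 0.0, 0.0]
contact_force: [0.3, 1.2, 7.5]
opening: 0.652
t 11.025 pos [ 0.5673 -0.1812  0.0708] F [0.2711 1.225  7.5197] open 0.0574 yaw 2.3540048062481578 tilt 0.036822968706105574 q [ 0.2379  0.8979 -0.0109  1.7837  0.0191  0.4594  0.2551]
```

Firm contact with the bed. I'll release slowly and then rise.

```bash
python3 -m creep '[{"hand":0.04,"slide":[0,0,-0.001],"turn":0},{"hand":0.064,"slide":[0,0,0],"turn":0},{"hand":0.075,"slide":[0,0,0],"turn":0},{"hand":0.08,"slide":[0,0,0],"turn":0},{"hand":0.08,"slide":[0,0,0],"turn":0}]' && python3 -m creep '[{"hand":0.08,"slide":[0,0,-0.01],"turn":0},{"hand":0.08,"slide":[0,0,-0.03],"turn":0},{"hand":0.08,"slide":[0,0,-0.04],"turn":0},{"hand":0.08,"slide":[0,0,-0.04],"turn":0},{"hand":0.08,"slide":[0,0,0],"turn":0}]';python3 g.py .563 -.046 .19 2.4
cat > e.py <<'E'
from h import *
s=snapshot("scene");save(s,"s4.png",(190,150,310,250),5)
s=snapshot("wrist");save(s,"w4.png",None,1.5)
E
python3 e.py
```

```text
clock: 11.65
tool_pos: [0.5671, -0.1811, 0.0706]
eef_rot: [1.0, 0.021, 0.0, -0.0]
contact_force: [0.0, 0.2, 0.5]
opening: 0.908
clock: 12.28
tool_pos: [0.5693, -0.1819, 0.1945]
eef_rot: [1.0, 0.02, 0.004, 0.001]
contact_force: [-0.3, -0.4, 0.7]
opening: 0.911
t 12.275 pos [ 0.5693 -0.1819  0.1945] F [-0.2863 -0.3576  0.7291] open 0.0803 yaw 2.336224826963521 tilt 0.42944732375314826 q [ 0.2381  0.7117 -0.0106  1.7168  0.0109  0.7056  0.2626]
slide [-0.0008 -0.136   0.0042]
turn -0.06377517303647906
```

View pics/s4.png

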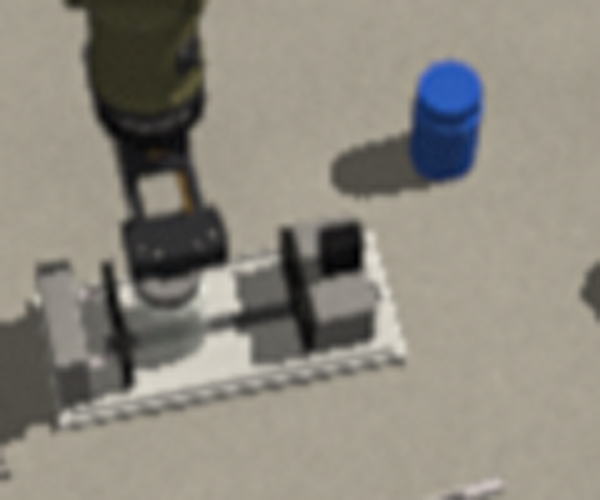

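View pics/w4.png

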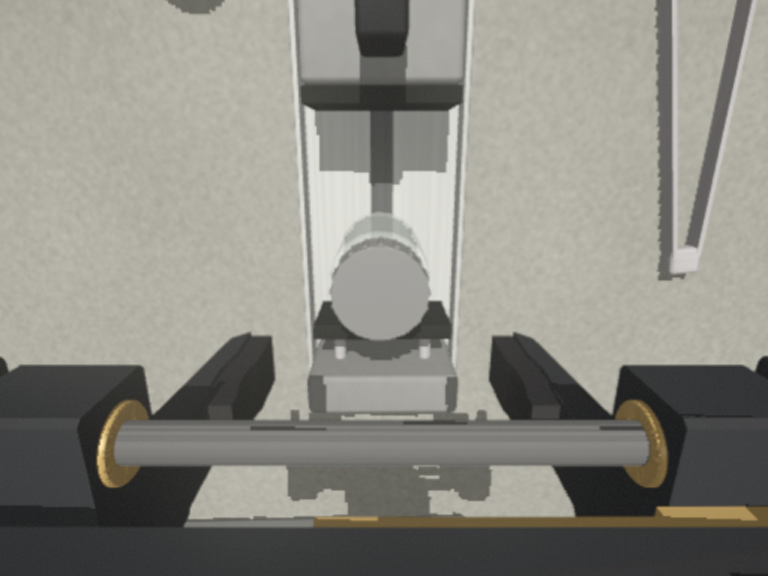

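The jar stands at wrist (380,290), centred on the bed and just short of the pad (rows 303-337). I'll measure the pad face and jaw face here.

```bash
cat > k.py <<'E'
from h import *
np.set_printoptions(precision=4,suppress=True)
s=snapshot("wrist")
for n,p,z in [("pad front L",(322,303),.07),("pad front R",(442,303),.07),("pad back L",(316,337),.07),("block front?",(320,342),.072),("blk top front",(380,375),.078),("blk back",(380,410),.078),("jaw plate low",(306,108),.07),("jaw plate low R",(460,105),.07),("jaw plate up",(300,86),.072),("tab front",(382,52),.117),("tab L",(357,40),.117),("tab R",(408,40),.117),("cap ctr",(380,290),.116)]:
    print(n,at_z(s,np.array(p)/1.5,z),at_depth(s,np.array(p)/1.5))
E
python3 k.py
```

```text
pad front L [ 0.5301 -0.202   0.07  ] [ 0.5226 -0.2233  0.0122]
pad front R [ 0.6053 -0.1989  0.07  ] [ 0.6127 -0.2152  0.0244]
pad back L [ 0.5263 -0.2254  0.07  ] [ 0.526  -0.2263  0.0679]
block front? [ 0.5291 -0.2278  0.072 ] [ 0.5211 -0.2559  0.0127]
blk top front [ 0.5683 -0.2465  0.078 ] [ 0.5684 -0.2502  0.0713]
blk back [ 0.5693 -0.2722  0.078 ] [ 0.5694 -0.273   0.0768]
jaw plate low [ 0.5211 -0.0879  0.07  ] [ 0.5119 -0.0838  0.0144]
jaw plate low R [ 0.6058 -0.0829  0.07  ] [ 0.6152 -0.0776  0.0129]
jaw plate up [ 0.5182 -0.0771  0.072 ] [ 0.5077 -0.0701  0.0125]
tab front [ 0.5621 -0.0672  0.117 ] [ 0.5619 -0.0605  0.0816]
tab L [ 0.5511 -0.063   0.117 ] [ 0.5483 -0.0531  0.0698]
tab R [ 0.5732 -0.0621  0.117 ] [ 0.5738 -0.0594  0.1044]
cap ctr [ 0.5656 -0.1768  0.116 ] [ 0.5657 -0.1773  0.1143]
```

```bash
python3 -m creep '[{"hand":0.06,"slide":[0,-0.02,0],"turn":0},{"hand":0.06,"slide":[0,-0.03,0],"turn":0},{"hand":0.06,"slide":[0,-0.035,0],"turn":0},{"hand":0.06,"slide":[0,-0.03,0],"turn":0},{"hand":0.06,"slide":[0,-0.02,0],"turn":0}]' && python3 -m creep '[{"hand":0.06,"slide":[0,0,0],"turn":0},{"hand":0.06,"slide":[0,0,0],"turn":0}]';python3 g.py .563 -.046 .089 2.4
cat > e.py <<'E'
from h import *
s=snapshot("wrist");save(s,"w5.png",None,1.5)
s=snapshot("scene");save(s,"s5.png",(190,150,310,250),5)
E
python3 e.py
```

```text
clock: 13.05
tool_pos: [0.5605, -0.0423, 0.1897]
eef_rot: [1.0, 0.022, -0.001, -0.001]
contact_force: [0.5, 0.2, -0.3]
opening: 0.679
clock: 13.3
tool_pos: [0.5612, -0.0467, 0.1903]
eef_rot: [1.0, 0.02, -0.001, 0.0]
contact_force: [-0.3, -0.7, 0.2]
opening: 0.681
t 13.3 pos [ 0.5612 -0.0467  0.1903] F [-0.313  -0.7133  0.218 ] open 0.06 yaw 2.3349882401764677 tilt 0.06893167590956792 q [-0.0084  0.682   0.0156  1.8181 -0.0153  0.6426  0.0568]
slide [ 0.002  -0.0007  0.1012]
turn -0.06501175982353224
```

View pics/w5.png

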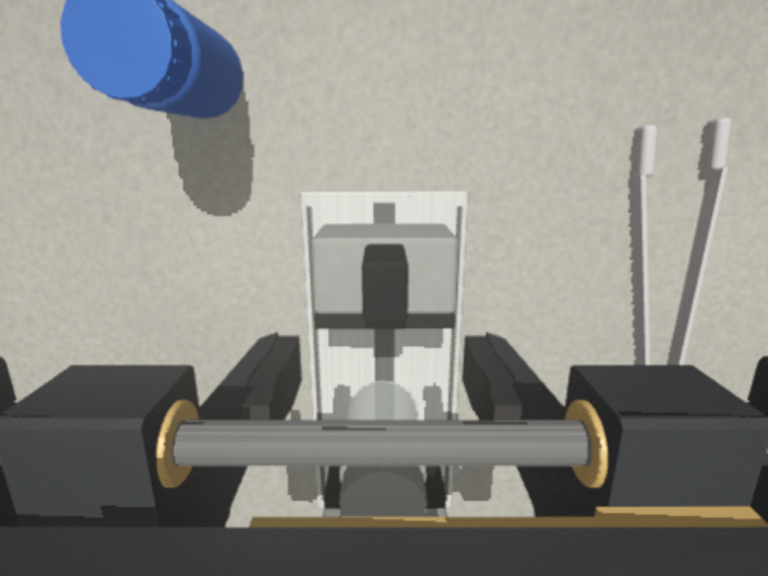

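View pics/s5.png

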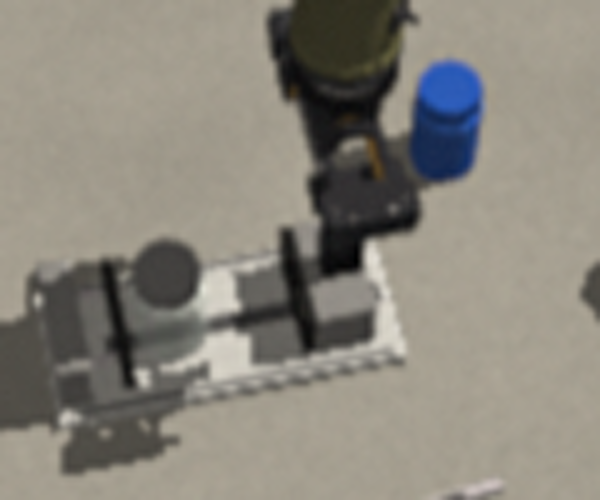

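```bash
cat > k2.py <<'E'
from h import *
np.set_printoptions(precision=4,suppress=True)
s=snapshot("wrist")
P=np.array([at_depth(s,(c,r)) for r in range(100,260) for c in range(195,315) if s["depth"][r,c]>0])
for lo,hi in [(.112,.12),(.069,.074),(.011,.017)]:
    k=(P[:,2]>lo)&(P[:,2]<hi);print(lo,k.sum(),np.percentile(P[k],1,axis=0),np.percentile(P[k],99,axis=0))
for n,p,z in [("bed end L",(303,192),.014),("bed end R",(466,192),.014),("face L",(315,328),.07),("face R",(455,328),.07),("faceup L",(315,314),.07)]: print(n,at_z(s,np.array(p)/1.5,z))
E
python3 k2.py
```

```text
0.112 1254 [ 0.5503 -0.0596  0.1125] [ 0.5737 -0.0271  0.1168]
0.069 3222 [ 0.5195 -0.0795  0.0691] [ 0.6054 -0.0246  0.0721]
0.011 6909 [ 0.5039 -0.1607  0.0111] [ 0.6237 -0.0025  0.0144]
bed end L [ 0.5036 -0.0059  0.014 ]
bed end R [ 0.6187 -0.0014  0.014 ]
face L [ 0.5199 -0.0853  0.07  ]
face R [ 0.609  -0.0817  0.07  ]
faceup L [ 0.5199 -0.0757  0.07  ]
```

```bash
python3 -m creep '[{"hand":0.06,"slide":[0.001,-0.003,0.02],"turn":0},{"hand":0.06,"slide":[0,0,0.025],"turn":0},{"hand":0.06,"slide":[0,0,0.025],"turn":0},{"hand":0.06,"slide":[0,0,0.02],"turn":0},{"hand":0.06,"slide":[0,0,0.008],"turn":0}]' && python3 -m creep '[{"hand":0.06,"slide":[0,0,0.002],"turn":0},{"hand":0.06,"slide":[0,0,0],"turn":0}]';python3 g.py .562 -.044 .089 2.4
```

```text
clock: 14.08
tool_pos: [0.5619, -0.044, 0.0917]
eef_rot: [1.0, 0.02, -0.001, 0.0]
contact_force: [-0.1, -0.1, -0.3]
opening: 0.674
clock: 14.32
tool_pos: [0.5629, -0.0435, 0.0912]
eef_rot: [1.0, 0.02, 0.001, 0.0]
contact_force: [-0.9, 0.7, 0.2]
opening: 0.677
t 14.325 pos [ 0.5629 -0.0435  0.0912] F [-0.8603  0.6963  0.2363] open 0.0596 yaw 2.333543629311241 tilt 0.060808185430333984 q [-0.0093  0.8399  0.008   1.8748 -0.0143  0.4259  0.0498]
slide [-0.0009  0.0005  0.0022]
turn -0.06645637068875887
```

Now I'll pinch the tab.

```bash
python3 -m creep '[{"hand":0.01,"slide":[0,0,0],"turn":0},{"hand":0.01,"slide":[0,0,0],"turn":0},{"hand":0.01,"slide":[0,0,0],"turn":0},{"hand":0.01,"slide":[0,0,0],"turn":0},{"hand":0.01,"slide":[0,0,0],"turn":0}]' 35;  python3 -m creep '[{"hand":0.01,"slide":[0,0,0],"turn":0},{"hand":0.01,"slide":[0,0,0],"turn":0}]';python3 g.py
```

```text
clock: 14.95
tool_pos: [0.5626, -0.0432, 0.0908]
eef_rot: [1.0, 0.021, 0.0, -0.0]
contact_force: [0.1, 0.1, 1.0]
opening: 0.266
clock: 15.2
tool_pos: [0.5627, -0.0432, 0.0908]
eef_rot: [1.0, 0.021, 0.0, -0.0]
contact_force: [1.2, 0.1, 1.4]
opening: 0.266
t 15.2 pos [ 0.5627 -0.0432  0.0908] F [1.2156 0.1293 1.4368] open 0.0234 yaw 2.3585202417279962 tilt 0.030318492866926835 q [-0.0096  0.8406  0.0078  1.8751 -0.0143  0.4255  0.0498]
```

```bash
python3 -m creep '[{"hand":0.01,"slide":[0,0.004,0],"turn":0},{"hand":0.01,"slide":[0,0.006,0],"turn":0},{"hand":0.01,"slide":[0,0.006,0],"turn":0},{"hand":0.01,"slide":[0,0.004,0],"turn":0},{"hand":0.01,"slide":[0,0,0],"turn":0}]' ;  python3 g.py
```

```text
clock: 15.82
tool_pos: [0.5633, -0.0591, 0.0908]
eef_rot: [1.0, 0.022, -0.0, -0.003]
contact_force: [-0.2, 7.5, 3.7]
opening: 0.272
t 15.825 pos [ 0.5633 -0.0591  0.0908] F [-0.1841  7.4987  3.6738] open 0.0239 yaw 2.5120012358885457 tilt 0.29867866482725564 q [ 0.0278  0.8422 -0.003   1.8671 -0.007   0.4326  0.076 ]
```

```bash
python3 -m creep '[{"hand":0.01,"slide":[0,0.006,0],"turn":0},{"hand":0.01,"slide":[0,0.006,0],"turn":0},{"hand":0.01,"slide":[0,0.006,0],"turn":0},{"hand":0.01,"slide":[0,0.006,0],"turn":0},{"hand":0.01,"slide":[0,0.006,0],"turn":0}]' ; python3 -m creep '[{"hand":0.01,"slide":[0,0.006,0],"turn":0},{"hand":0.01,"slide":[0,0.004,0],"turn":0},{"hand":0.01,"slide":[0,0,0],"turn":0}]'; python3 g.py
cat > e.py <<'E'
from h import *
import sys
n=sys.argv[1]
s=snapshot("wrist");save(s,"w%s.png"%n,None,1.5)
s=snapshot("scene");save(s,"s%s.png"%n,(190,150,310,250),6)
E
python3 e.py 6
```

```text
clock: 16.45
tool_pos: [0.5646, -0.0877, 0.0908]
eef_rot: [1.0, 0.022, -0.0, -0.003]
contact_force: [-0.2, 10.3, 4.2]
opening: 0.268
clock: 16.82
tool_pos: [0.5651, -0.099, 0.0908]
eef_rot: [1.0, 0.022, -0.0, -0.003]
contact_force: [-1.0, 7.5, 3.7]
opening: 0.271
t 16.825 pos [ 0.5651 -0.099   0.0908] F [-1.0107  7.5312  3.6775] open 0.0239 yaw 2.5133719055744494 tilt 0.30645092743495533 q [ 0.1038  0.8478 -0.0135  1.8442  0.011   0.4503  0.1288]
```

View pics/w6.png

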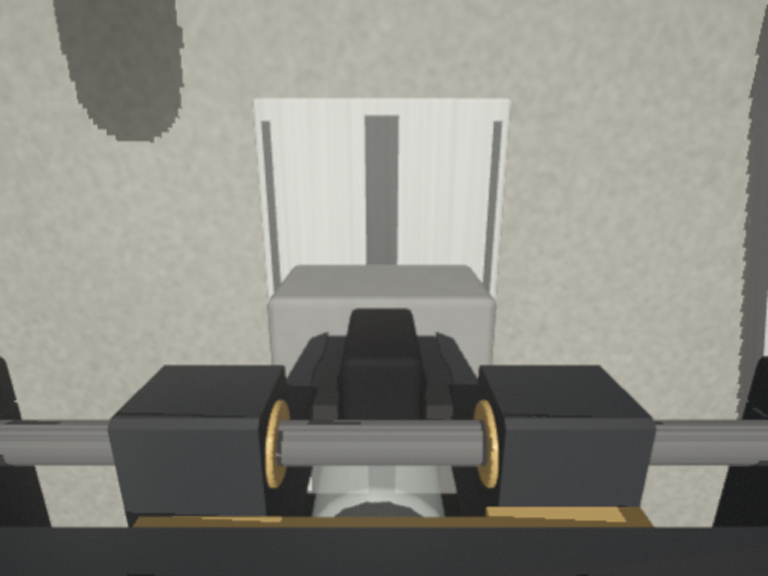

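View pics/s6.png

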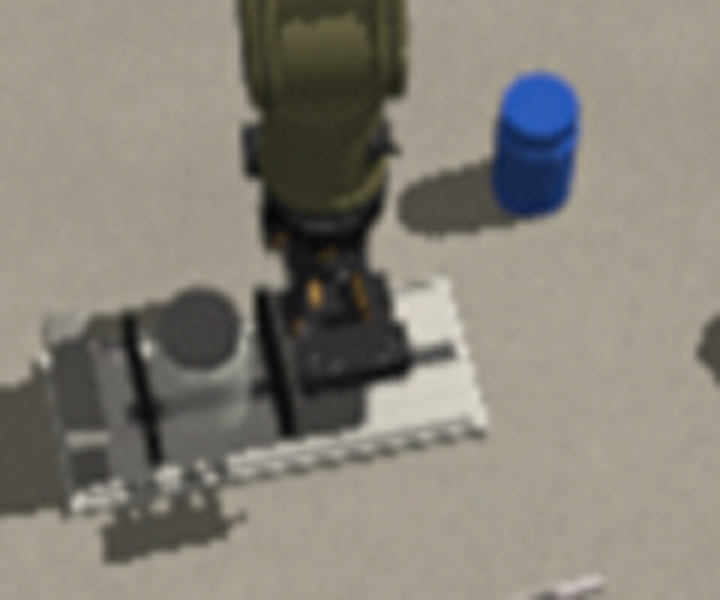

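The jaw follows the gripper: in the scene crop the jaw face is at (275,360) and the jar at (200,370). From here I go in smaller steps, watching the force.

```bash
python3 -m creep '[{"hand":0.01,"slide":[0,0.003,0],"turn":0},{"hand":0.01,"slide":[0,0.003,0],"turn":0},{"hand":0.01,"slide":[0,0.003,0],"turn":0}]' ; for i in 1; do python3 -m creep '[{"hand":0.01,"slide":[0,0.002,0],"turn":0},{"hand":0.01,"slide":[0,0.002,0],"turn":0}]';  python3 -m creep '[{"hand":0.01,"slide":[0,0.002,0],"turn":0},{"hand":0.01,"slide":[0,0.002,0],"turn":0}]'; done; python3 g.py
```

```text
clock: 17.3
tool_pos: [0.5654, -0.1067, 0.0908]
eef_rot: [1.0, 0.022, -0.0, -0.003]
contact_force: [-0.0, 10.6, 4.9]
opening: 0.267
clock: 17.55
tool_pos: [0.5656, -0.1108, 0.0908]
eef_rot: [1.0, 0.022, -0.0, -0.003]
contact_force: [-0.7, 10.2, 4.5]
opening: 0.268
clock: 17.8
tool_pos: [0.5657, -0.1136, 0.0908]
eef_rot: [1.0, 0.023, -0.0, -0.004]
contact_force: [-0.4, 11.4, 5.1]
opening: 0.269
t 17.8 pos [ 0.5657 -0.1136  0.0908] F [-0.359  11.4231  5.083 ] open 0.0237 yaw 2.6064191467236717 tilt 0.46191773661172736 q [ 0.1345  0.8507 -0.0206  1.8325  0.0171  0.4603  0.1511]
```

```bash
python3 -m creep '[{"hand":0.01,"slide":[0,0.002,0],"turn":0},{"hand":0.01,"slide":[0,0.002,0],"turn":0}]';  python3 -m creep '[{"hand":0.01,"slide":[0,0.002,0],"turn":0}]';python3 -m creep '[{"hand":0.01,"slide":[0,0.002,0],"turn":0}]';python3 -m creep '[{"hand":0.01,"slide":[0,0.001,0],"turn":0}]'; python3 g.py; python3 e.py 7
```

```text
clock: 18.05
tool_pos: [0.5659, -0.1176, 0.0908]
eef_rot: [1.0, 0.023, -0.0, -0.004]
contact_force: [-1.7, 11.9, 4.9]
opening: 0.266
clock: 18.18
tool_pos: [0.566, -0.1194, 0.0908]
eef_rot: [1.0, 0.023, -0.0, -0.004]
contact_force: [-1.2, 13.1, 7.2]
opening: 0.264
clock: 18.3
tool_pos: [0.5661, -0.1209, 0.0908]
eef_rot: [1.0, 0.023, -0.0, -0.004]
contact_force: [-1.6, 13.9, 6.2]
opening: 0.265
clock: 18.42
tool_pos: [0.5661, -0.1216, 0.0908]
eef_rot: [1.0, 0.023, -0.0, -0.005]
contact_force: [-1.6, 14.4, 6.9]
opening: 0.271
t 18.425 pos [ 0.5661 -0.1216  0.0908] F [-1.5523 14.4208  6.8764] open 0.0239 yaw 2.631765742104072 tilt 0.5314418337927412 q [ 0.1508  0.8524 -0.024   1.8257  0.0202  0.466   0.1628]
```

View pics/s7.png

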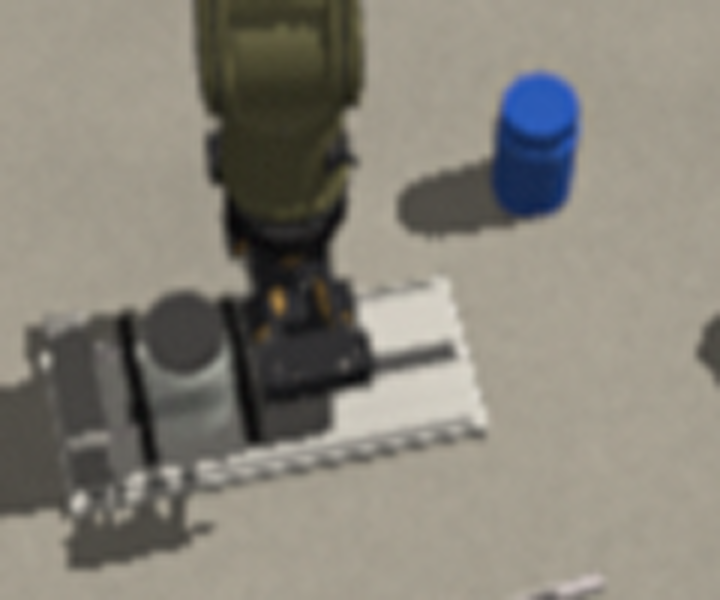

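Jaw, jar and pad are now all in contact: the force is rising, and in the crop the jaw face is at (240,370) and the pad at (140,390). I'll advance in 1 mm rows.

```bash
python3 -m creep '[{"hand":0.01,"slide":[0,0.001,0],"turn":0},{"hand":0.01,"slide":[0,0.001,0],"turn":0}]';  python3 -m creep '[{"hand":0.01,"slide":[0,0.001,0],"turn":0}]';python3 -m creep '[{"hand":0.01,"slide":[0,0.001,0],"turn":0}]'; python3 g.py; cat > m.py <<'E'
from h import *
np.set_printoptions(precision=4,suppress=True)
s=snapshot("wrist");save(s,"w8.png",None,1.5)
P=np.array([at_depth(s,(c,r)) for r in range(20,320) for c in range(170,345) if s["depth"][r,c]>0])
for lo,hi in [(.112,.12),(.069,.0735),(.011,.017)]:
    k=(P[:,2]>lo)&(P[:,2]<hi);print(lo,k.sum(),np.percentile(P[k],1,axis=0),np.percentile(P[k],99,axis=0),P[k].max(0))
E
python3 m.py
```

```text
clock: 18.77
tool_pos: [0.5661, -0.1229, 0.0908]
eef_rot: [1.0, 0.023, -0.001, -0.005]
contact_force: [-0.9, 15.1, 6.2]
opening: 0.272
clock: 18.9
tool_pos: [0.5661, -0.1236, 0.0908]
eef_rot: [1.0, 0.023, -0.001, -0.005]
contact_force: [-1.7, 16.0, 7.4]
opening: 0.27
clock: 19.02
tool_pos: [0.5662, -0.1243, 0.0908]
eef_rot: [1.0, 0.023, -0.001, -0.005]
contact_force: [-1.6, 16.5, 7.1]
opening: 0.263
t 19.025 pos [ 0.5662 -0.1243  0.0908] F [-1.5597 16.5382  7.1387] open 0.0232 yaw 2.6776976792913114 tilt 0.6187355684614704 q [ 0.1577  0.8531 -0.0265  1.8228  0.0212  0.4688  0.168 ]
0.112 2984 [ 0.5394 -0.1275  0.1122] [ 0.5914 -0.1078  0.1196] [ 0.5932 -0.1071  0.12  ]
0.069 3449 [ 0.5226 -0.1368  0.0691] [ 0.6084 -0.105   0.0724] [ 0.6098 -0.1033  0.0735]
0.011 24898 [ 0.5048 -0.1117  0.0111] [ 0.6213 -0.0032  0.0142] [ 0.625  -0.0005  0.0169]
```

View pics/w8.png

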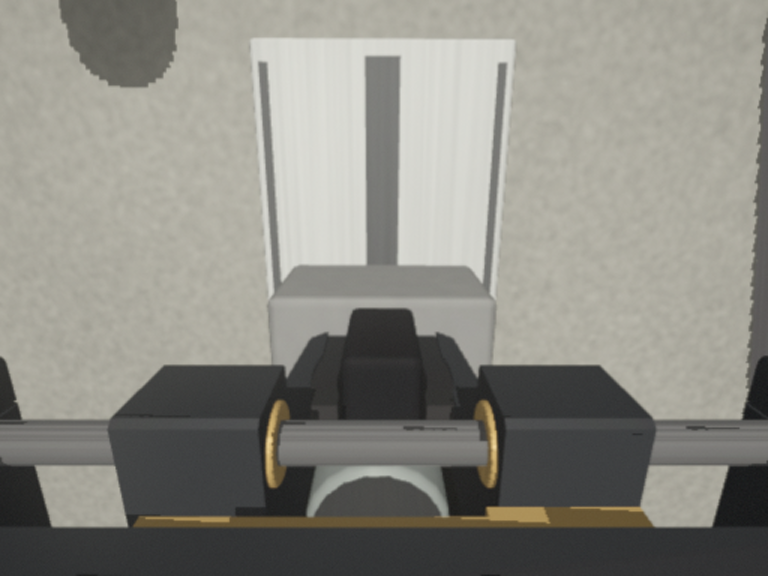

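Force says the pad is about 6.5–7 mm in, since it rose 4.6 N at 0.7 N/mm. I'll ease the arm's push off before opening, so the jaw isn't shoved.

```bash
python3 -m creep '[{"hand":0.01,"slide":[0,0,0],"turn":0},{"hand":0.01,"slide":[0,0,0],"turn":0}]'; python3 -m creep '[{"hand":0.01,"slide":[0,-0.002,0],"turn":0},{"hand":0.01,"slide":[0,0,0],"turn":0}]'; python3 -m creep '[{"hand":0.01,"slide":[0,-0.002,0],"turn":0},{"hand":0.01,"slide":[0,0,0],"turn":0}]'; python3 g.py
```

```text
clock: 19.32
tool_pos: [0.5662, -0.1245, 0.0908]
eef_rot: [1.0, 0.023, -0.001, -0.005]
contact_force: [-1.7, 15.9, 6.5]
opening: 0.266
clock: 19.58
tool_pos: [0.5662, -0.1244, 0.0908]
eef_rot: [1.0, 0.023, -0.0, -0.004]
contact_force: [-0.5, 13.1, 5.3]
opening: 0.265
clock: 19.82
tool_pos: [0.5662, -0.1244, 0.0908]
eef_rot: [1.0, 0.022, -0.0, -0.003]
contact_force: [-0.4, 9.0, 4.1]
opening: 0.269
t 19.825 pos [ 0.5662 -0.1244  0.0908] F [-0.4394  8.9753  4.1196] open 0.0237 yaw 2.538192685294551 tilt 0.3247563557984934 q [ 0.1516  0.8527 -0.0204  1.825   0.0218  0.4652  0.163 ]
```

```bash
python3 -m creep '[{"hand":0.01,"slide":[0,-0.002,0],"turn":0},{"hand":0.01,"slide":[0,0,0],"turn":0}]';python3 -m creep '[{"hand":0.03,"slide":[0,0,0],"turn":0},{"hand":0.05,"slide":[0,0,0],"turn":0},{"hand":0.06,"slide":[0,0,0],"turn":0},{"hand":0.06,"slide":[0,0,0],"turn":0}]' ;python3 -m creep '[{"hand":0.06,"slide":[0,0,-0.015],"turn":0},{"hand":0.06,"slide":[0,0,-0.03],"turn":0},{"hand":0.06,"slide":[0,0,-0.04],"turn":0},{"hand":0.06,"slide":[0,0,-0.02],"turn":0},{"hand":0.06,"slide":[0,0,0],"turn":0}]'; python3 g.py .568 -.19 .21 2.4
```

```text
clock: 20.08
tool_pos: [0.5662, -0.1244, 0.0908]
eef_rot: [1.0, 0.022, 0.0, -0.002]
contact_force: [0.5, 7.6, 3.7]
opening: 0.27
clock: 20.58
tool_pos: [0.5658, -0.1276, 0.0906]
eef_rot: [1.0, 0.02, -0.0, 0.0]
contact_force: [-1.0, 0.3, 0.5]
opening: 0.654
clock: 21.2
tool_pos: [0.5671, -0.1275, 0.198]
eef_rot: [1.0, 0.02, 0.002, 0.0]
contact_force: [-0.4, 0.7, -1.1]
opening: 0.68
t 21.2 pos [ 0.5671 -0.1275  0.198 ] F [-0.4343  0.7354 -1.115 ] open 0.0599 yaw 2.343685528110497 tilt 0.2631757140976327 q [ 0.1505  0.6888 -0.015   1.761   0.0152  0.6873  0.1682]
slide [-0.0016  0.0625 -0.0119]
turn -0.056314471889503004
```

```bash
python3 -m creep '[{"hand":0.06,"slide":[0,0.015,-0.01],"turn":0},{"hand":0.06,"slide":[0,0.025,-0.02],"turn":0},{"hand":0.06,"slide":[0,0.025,-0.01],"turn":0},{"hand":0.06,"slide":[0,0.02,0],"turn":0},{"hand":0.06,"slide":[0,0,0],"turn":0}]';python3 -m creep '[{"hand":0.06,"slide":[0,0,0],"turn":0},{"hand":0.06,"slide":[0,0,0],"turn":0}]'; python3 g.py; python3 e.py 9; cat > m2.py <<'E'
from h import *
np.set_printoptions(precision=4,suppress=True)
s=snapshot("wrist");save(s,"w10.png",(170,120,350,300),4)
P=np.array([at_depth(s,(c,r)) for r in range(0,384) for c in range(150,350) if s["depth"][r,c]>0])
P=P[(P[:,0]>.5)&(P[:,0]<.64)&(P[:,1]>-.3)]
for lo,hi,ya,yb in [(.112,.12,-.15,0),(.112,.12,-.24,-.16),(.066,.0735,-.2,0),(.066,.0735,-.3,-.2),(.075,.081,-.3,-.2),(.011,.017,-.3,0)]:
    k=(P[:,2]>lo)&(P[:,2]<hi)&(P[:,1]>ya)&(P[:,1]<yb)
    if k.sum()>5:print(lo,k.sum(),np.percentile(P[k],1,axis=0),np.percentile(P[k],99,axis=0))
for t,z in [("jaw_face",.045),("jaw_grip",.096),("jar_mid",.065)]:
    for d in pinpoint(t,s)[:2]: print(t,round(d["conf"],2),np.round(d["uv"],1),at_z(s,d["uv"],z))
E
python3 m2.py
```

```text
clock: 21.82
tool_pos: [0.5684, -0.2146, 0.2348]
eef_rot: [1.0, 0.019, -0.001, 0.0]
contact_force: [-0.4, 0.9, 0.2]
opening: 0.677
clock: 22.08
tool_pos: [0.5694, -0.2105, 0.2352]
eef_rot: [1.0, 0.022, -0.0, -0.001]
contact_force: [-1.1, -0.9, 0.2]
opening: 0.679
t 22.075 pos [ 0.5694 -0.2105  0.2352] F [-1.1129 -0.8944  0.2366] open 0.0598 yaw 2.47294561506173 tilt 0.08855738903402739 q [ 0.2947  0.6746 -0.028   1.639   0.0224  0.8294  0.3008]
0.112 1209 [ 0.5539 -0.1414  0.1123] [ 0.5775 -0.1083  0.1169]
0.112 2461 [ 0.5435 -0.2173  0.1127] [ 0.5915 -0.1695  0.1159]
0.066 4403 [ 0.5224 -0.1651  0.0668] [ 0.6101 -0.1057  0.072 ]
0.066 696 [ 0.5245 -0.2579  0.0662] [ 0.621  -0.2212  0.0735]
0.075 1786 [ 0.5246 -0.2768  0.0751] [ 0.6191 -0.2502  0.0778]
0.011 9589 [ 0.5054 -0.2558  0.0111] [ 0.6277 -0.0348  0.0145]
jaw_face 0.76 [254.2 126.7] [ 0.5668 -0.1669  0.045 ]
jaw_grip 0.67 [252.8  86.7] [ 0.5639 -0.1269  0.096 ]
```

View pics/w9.png

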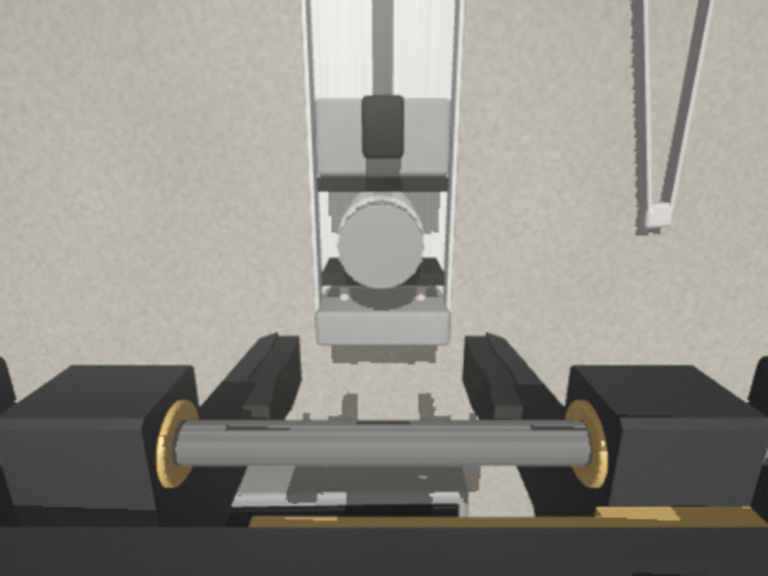

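View pics/s9.png

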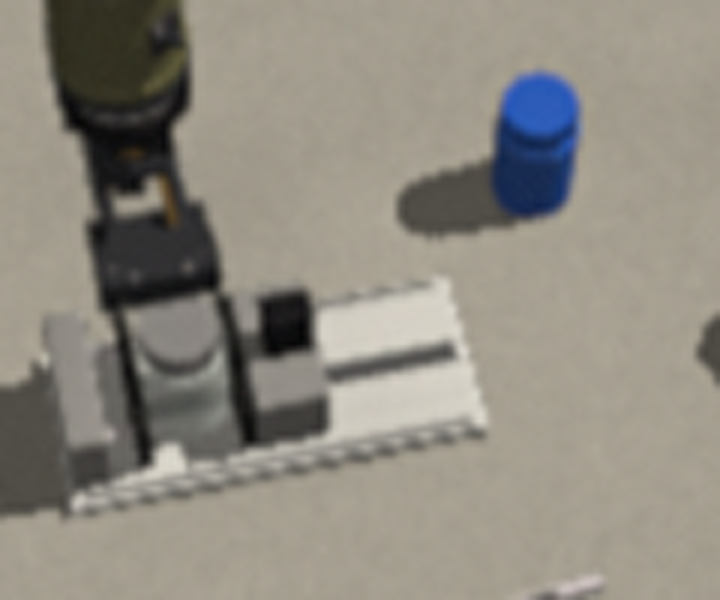

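View pics/w10.png

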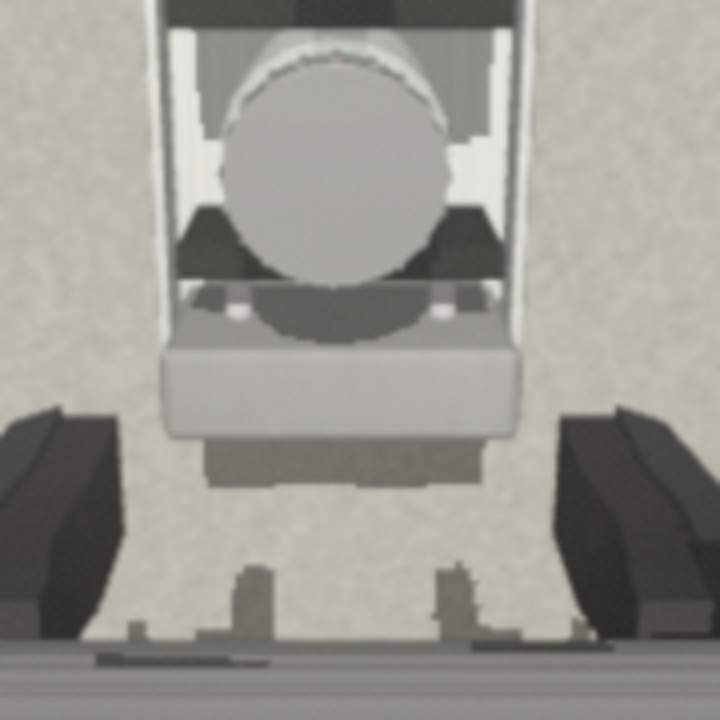

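```bash
python3 - <<'E'
from h import *
np.set_printoptions(precision=4,suppress=True)
im=cv2.imread("pics/w4.png");c=im[280:420,290:480];cv2.imwrite("pics/w4c.png",cv2.resize(c,None,fx=4,fy=4))
s=snapshot("wrist")
for r in (203,247,280): print(r,at_z(s,(170+190/4,120+r/4),.07),at_z(s,(170+495/4,120+r/4),.07))
for r in (347,437): print("blk",at_z(s,(170+340/4,120+r/4),.078))
for c in (180/4+170+2,500/4+170-2):
  for v in range(168,212,2): print(v,at_depth(s,(c,v)),end=" ")
  print()
E
```

```text
203 [ 0.5296 -0.2134  0.07  ] [ 0.611 -0.21   0.07 ]
247 [ 0.5297 -0.2257  0.07  ] [ 0.612  -0.2222  0.07  ]
280 [ 0.5297 -0.235   0.07  ] [ 0.6127 -0.2316  0.07  ]
blk [ 0.5712 -0.2497  0.078 ]
blk [ 0.5723 -0.2763  0.078 ]
168 [ 0.5221 -0.2241  0.013 ] 170 [ 0.522  -0.2269  0.0123] 172 [ 0.5221 -0.2294  0.0127] 174 [ 0.5256 -0.2246  0.0412] 176 [ 0.5268 -0.2243  0.0512] 178 [ 0.5278 -0.2244  0.0593] 180 [ 0.5288 -0.2244  0.0676] 182 [ 0.529  -0.2261  0.0694] 184 [ 0.529  -0.2285  0.0689] 186 [ 0.5291 -0.2307  0.0694] 188 [ 0.529  -0.2331  0.0689] 190 [ 0.5221 -0.2536  0.0124] 192 [ 0.5235 -0.2525  0.0239] 194 [ 0.5246 -0.2524  0.0322] 196 [ 0.5255 -0.2524  0.0398] 198 [ 0.5267 -0.2514  0.0497] 200 [ 0.5275 -0.2515  0.0562] 202 [ 0.5283 -0.2517  0.0626] 204 [ 0.5291 -0.2516  0.0691] 206 [ 0.5297 -0.252   0.0742] 208 [ 0.5299 -0.2538  0.0757] 210 [ 0.5302 -0.2555  0.0773] 
168 [ 0.6183 -0.2202  0.0128] 170 [ 0.566  -0.1377  0.3721] 172 [ 0.6187 -0.2255  0.0126] 174 [ 0.6191 -0.2284  0.0113] 176 [ 0.6133 -0.2205  0.052 ] 178 [ 0.6124 -0.2208  0.0597] 180 [ 0.6114 -0.221   0.0674] 182 [ 0.6114 -0.223   0.0685] 184 [ 0.6118 -0.2256  0.0672] 186 [ 0.6118 -0.2275  0.0686] 188 [ 0.612  -0.2298  0.0683] 190 [ 0.6208 -0.2497  0.0118] 192 [ 0.6191 -0.2486  0.0239] 194 [ 0.6177 -0.2478  0.0342] 196 [ 0.617  -0.2483  0.0405] 198 [ 0.616  -0.2482  0.0483] 200 [ 0.615  -0.2481  0.0557] 202 [ 0.6141 -0.248   0.0627] 204 [ 0.6132 -0.2479  0.0698] 206 [ 0.6129 -0.2489  0.0733] 208 [ 0.6127 -0.2504  0.0755] 210 [ 0.6128 -0.2526  0.0758]
```

View pics/w4c.png

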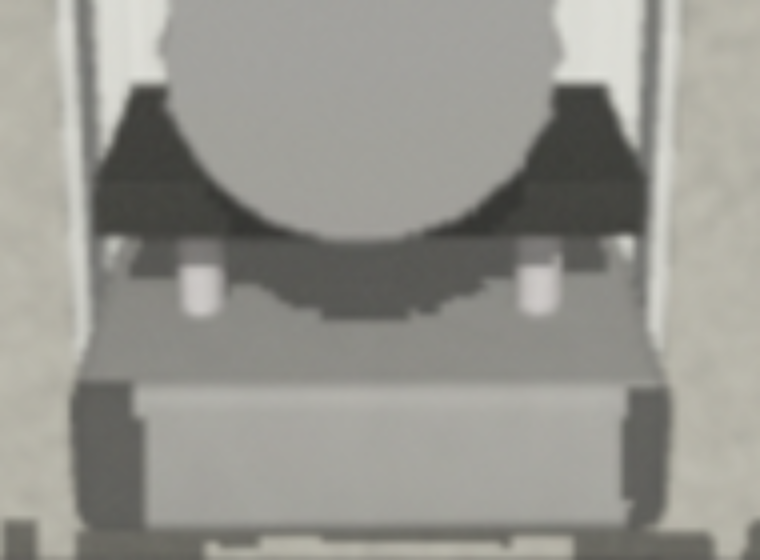

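Comparing pad against block before and after gives about 5.5 mm of pad travel, while force gave about 6.5 mm. Both are a little under 7 mm, so I'll re-pinch and add about 1 mm.

```bash
python3 -m creep '[{"hand":0.06,"slide":[0,-0.015,0],"turn":0},{"hand":0.06,"slide":[0,-0.025,0],"turn":0},{"hand":0.06,"slide":[0,-0.025,0],"turn":0},{"hand":0.06,"slide":[0,-0.02,0],"turn":0},{"hand":0.06,"slide":[0,0,0],"turn":0}]';python3 -m creep '[{"hand":0.06,"slide":[0,0,0],"turn":0},{"hand":0.06,"slide":[0,0,0],"turn":0}]'; python3 g.py .5655 -.125 .091 2.4
```

```text
clock: 23.05
tool_pos: [0.5661, -0.1246, 0.2358]
eef_rot: [1.0, 0.022, 0.0, -0.001]
contact_force: [1.3, -0.8, 0.5]
opening: 0.683
clock: 23.3
tool_pos: [0.5658, -0.1286, 0.2357]
eef_rot: [1.0, 0.02, 0.0, 0.0]
contact_force: [0.3, 0.4, 0.2]
opening: 0.679
t 23.3 pos [ 0.5658 -0.1286  0.2357] F [0.2867 0.4147 0.2376] open 0.0598 yaw 2.2368119472934436 tilt 0.04747609075016985 q [ 0.153   0.6389 -0.0158  1.7229  0.0146  0.7797  0.1689]
slide [-0.0002 -0.0037  0.1447]
turn -0.16318805270655634
```

```bash
python3 -m creep '[{"hand":0.06,"slide":[0,-0.003,0.03],"turn":0},{"hand":0.06,"slide":[0,0,0.03],"turn":0},{"hand":0.06,"slide":[0,0,0.03],"turn":0},{"hand":0.06,"slide":[0,0,0.03],"turn":0},{"hand":0.06,"slide":[0,0,0.02],"turn":0}]';python3 -m creep '[{"hand":0.06,"slide":[0,0,0.004],"turn":0},{"hand":0.06,"slide":[0,0,0],"turn":0},{"hand":0.06,"slide":[0,0,0],"turn":0}]'; python3 g.py .5655 -.125 .091 2.4
```

```text
clock: 23.92
tool_pos: [0.5653, -0.1252, 0.0942]
eef_rot: [1.0, 0.02, -0.001, 0.0]
contact_force: [-0.2, 0.0, 0.0]
opening: 0.68
clock: 24.3
tool_pos: [0.5665, -0.1245, 0.0927]
eef_rot: [1.0, 0.02, 0.001, 0.0]
contact_force: [-0.3, 0.3, 0.3]
opening: 0.68
t 24.3 pos [ 0.5665 -0.1245  0.0927] F [-0.3191  0.2588  0.2862] open 0.0599 yaw 2.3358539643480913 tilt 0.1048532755163248 q [ 0.146   0.8491 -0.0159  1.8271  0.0269  0.4638  0.1522]
slide [-0.001   0.0004  0.0017]
turn -0.06414603565190857
```

```bash
python3 -m creep '[{"hand":0.01,"slide":[0,0,0],"turn":0},{"hand":0.01,"slide":[0,0,0],"turn":0},{"hand":0.01,"slide":[0,0,0],"turn":0},{"hand":0.01,"slide":[0,0,0],"turn":0},{"hand":0.01,"slide":[0,0,0],"turn":0}]' 35; python3 g.py;python3 -m creep '[{"hand":0.01,"slide":[0,0.002,0],"turn":0},{"hand":0.01,"slide":[0,0.002,0],"turn":0}]';python3 -m creep '[{"hand":0.01,"slide":[0,0.002,0],"turn":0},{"hand":0.01,"slide":[0,0,0],"turn":0}]'; python3 g.py
```

```text
clock: 24.92
tool_pos: [0.5662, -0.1241, 0.0918]
eef_rot: [1.0, 0.021, 0.0, 0.0]
contact_force: [0.9, 0.2, 0.2]
opening: 0.268
t 24.925 pos [ 0.5662 -0.1241  0.0918] F [0.9144 0.173  0.1522] open 0.0237 yaw 2.371326350515323 tilt 0.04868711342894148 q [ 0.1457  0.8505 -0.0162  1.8274  0.027   0.4631  0.1523]
clock: 25.18
tool_pos: [0.5662, -0.1242, 0.0918]
eef_rot: [1.0, 0.022, -0.0, -0.002]
contact_force: [-0.2, 10.5, 4.0]
opening: 0.266
clock: 25.42
tool_pos: [0.5662, -0.1243, 0.0918]
eef_rot: [1.0, 0.022, -0.0, -0.004]
contact_force: [-0.4, 11.7, 4.3]
opening: 0.268
t 25.425 pos [ 0.5662 -0.1243  0.0918] F [-0.4252 11.7313  4.2721] open 0.0236 yaw 2.576870356369572 tilt 0.4155785344931359 q [ 0.1549  0.8512 -0.0251  1.824   0.0262  0.4684  0.1599]
```

```bash
python3 -m creep '[{"hand":0.01,"slide":[0,0.001,0],"turn":0},{"hand":0.01,"slide":[0,0.001,0],"turn":0}]';python3 -m creep '[{"hand":0.01,"slide":[0,0.001,0],"turn":0},{"hand":0.01,"slide":[0,0,0],"turn":0}]'; python3 g.py
```

```text
clock: 25.68
tool_pos: [0.5662, -0.1243, 0.0918]
eef_rot: [1.0, 0.023, -0.001, -0.005]
contact_force: [-0.0, 16.8, 6.1]
opening: 0.27
clock: 25.92
tool_pos: [0.5662, -0.1246, 0.0918]
eef_rot: [1.0, 0.023, -0.001, -0.005]
contact_force: [-0.8, 15.9, 5.1]
opening: 0.268
t 25.925 pos [ 0.5662 -0.1246  0.0918] F [-0.7556 15.864   5.0699] open 0.0236 yaw 2.6722871682340665 tilt 0.5968628846529377 q [ 0.1593  0.8516 -0.029   1.8223  0.026   0.4709  0.1637]
```

```bash
python3 -m creep '[{"hand":0.01,"slide":[0,0.001,0],"turn":0},{"hand":0.01,"slide":[0,0,0],"turn":0}]';python3 g.py
```

```text
clock: 26.18
tool_pos: [0.5662, -0.1252, 0.0918]
eef_rot: [1.0, 0.023, -0.001, -0.005]
contact_force: [-1.0, 17.0, 6.0]
opening: 0.271
t 26.175 pos [ 0.5662 -0.1252  0.0918] F [-0.9615 16.9606  6.0344] open 0.0238 yaw 2.6837596678828297 tilt 0.6208462173455241 q [ 0.161   0.8517 -0.0297  1.8216  0.0262  0.4716  0.1649]
```

Now 1 mm further at 17 N. I'll unload, release and retreat.

```bash
python3 -m creep '[{"hand":0.01,"slide":[0,-0.002,0],"turn":0},{"hand":0.01,"slide":[0,-0.002,0],"turn":0},{"hand":0.01,"slide":[0,-0.002,0],"turn":0},{"hand":0.01,"slide":[0,0,0],"turn":0}]';python3 -m creep '[{"hand":0.03,"slide":[0,0,0],"turn":0},{"hand":0.05,"slide":[0,0,0],"turn":0},{"hand":0.06,"slide":[0,0,0],"turn":0},{"hand":0.06,"slide":[0,0,0],"turn":0}]' ;python3 -m creep '[{"hand":0.06,"slide":[0,0,-0.015],"turn":0},{"hand":0.06,"slide":[0,0,-0.03],"turn":0},{"hand":0.06,"slide":[0,0,-0.04],"turn":0},{"hand":0.06,"slide":[0,0,-0.04],"turn":0},{"hand":0.06,"slide":[0,0,-0.02],"turn":0}]'; python3 -m creep '[{"hand":0.06,"slide":[0,0.015,0],"turn":0},{"hand":0.06,"slide":[0,0.025,0],"turn":0},{"hand":0.06,"slide":[0,0.025,0],"turn":0},{"hand":0.06,"slide":[0,0.02,0],"turn":0},{"hand":0.06,"slide":[0,0,0],"turn":0}]';python3 -m creep '[{"hand":0.06,"slide":[0,0,0],"turn":0},{"hand":0.06,"slide":[0,0,0],"turn":0}]'; python3 g.py; python3 e.py 11
python3 - <<'E'
from h import *
np.set_printoptions(precision=4,suppress=True)
s=snapshot("wrist");save(s,"w12.png",(170,120,350,300),4)
P=np.array([at_depth(s,(c,r)) for r in range(0,300) for c in range(190,320) if s["depth"][r,c]>0])
P=P[(P[:,0]>.5)&(P[:,0]<.64)]
for nm,xa,xb in (("L",.524,.535),("R",.604,.613)):
  b=(P[:,0]>xa)&(P[:,0]<xb)
  f=b&(P[:,2]>.045)&(P[:,2]<.066)&(P[:,1]<-.21)&(P[:,1]>-.24);g=b&(P[:,2]>.045)&(P[:,2]<.068)&(P[:,1]<-.243)
  print(nm,"pad face",np.median(P[f][:,1]),"block face",np.median(P[g][:,1]))
k=(P[:,2]>.112)&(P[:,2]<.12)&(P[:,1]<-.16);print("cap",P[k].min(0),P[k].max(0))
k=(P[:,2]>.112)&(P[:,2]<.12)&(P[:,1]>-.15);print("tab",np.percentile(P[k],1,axis=0),np.percentile(P[k],99,axis=0))
E
```

```text
clock: 26.68
tool_pos: [0.5663, -0.1251, 0.0918]
eef_rot: [1.0, 0.022, 0.0, -0.002]
contact_force: [0.5, 6.5, 2.8]
opening: 0.266
clock: 27.18
tool_pos: [0.5658, -0.1286, 0.0917]
eef_rot: [1.0, 0.02, -0.0, 0.0]
contact_force: [0.4, 0.1, -0.6]
opening: 0.657
clock: 27.8
tool_pos: [0.5669, -0.1285, 0.2401]
eef_rot: [1.0, 0.02, 0.002, 0.0]
contact_force: [0.5, 0.2, -0.2]
opening: 0.682
clock: 28.42
tool_pos: [0.5686, -0.2156, 0.236]
eef_rot: [1.0, 0.019, -0.001, 0.0]
contact_force: [0.7, 0.8, -0.6]
opening: 0.679
clock: 28.68
tool_pos: [0.5696, -0.2116, 0.2366]
eef_rot: [1.0, 0.022, -0.0, -0.001]
contact_force: [0.3, 0.3, 0.1]
opening: 0.684
t 28.675 pos [ 0.5696 -0.2116  0.2366] F [0.3274 0.2817 0.1123] open 0.0603 yaw 2.4683550671604126 tilt 0.06204232740578701 q [ 0.2972  0.6734 -0.0297  1.6364  0.0237  0.8326  0.3011]
L pad face -0.22533595460536504 block face -0.25166244029183027
R pad face -0.22197556314922512 block face -0.24820439474469713
cap [ 0.5417 -0.2206  0.112 ] [ 0.5929 -0.1683  0.1166]
tab [ 0.554  -0.1425  0.1123] [ 0.5774 -0.1092  0.1169]
```

View pics/w12.png

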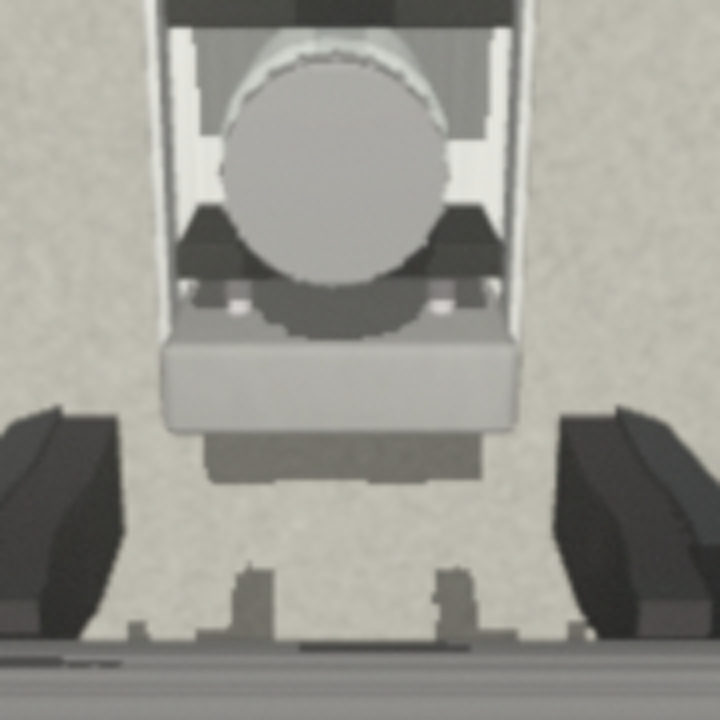

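View pics/s11.png

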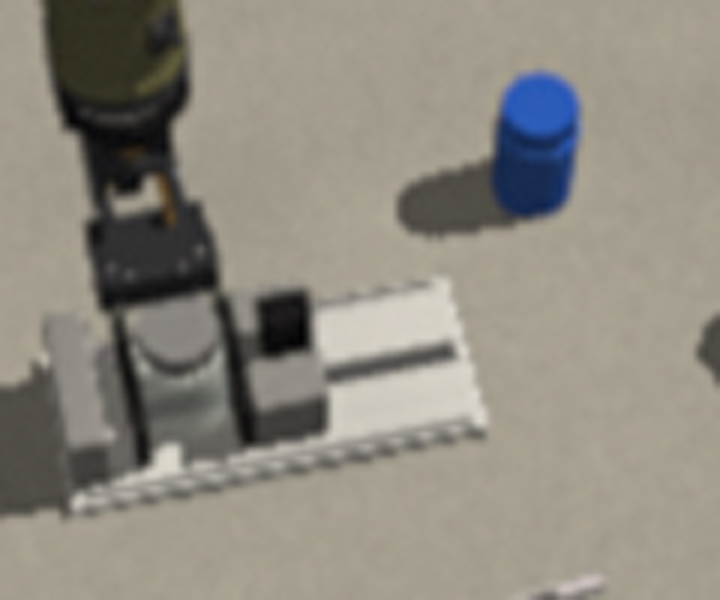

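The jar stands upright between the pad (crop row ~245) and the jaw face (row ~25). The pad has moved another ~1 mm and the gripper is clear of everything, so I'm handing in.

```bash
python3 -c "
from plant import *
print(finish_job())"
```

```text
the job is handed in; nothing more can be done
None
```

The clear jar with the grey cap is clamped upright in the holder, and I handed the job in at about 29 s of the 61 s allowed. I gripped the jar by its body and set it down on the bed between the jaws; the wrist force showed contact before I let go. Then I pinched the grip tab and slid the jaw shut. After a first check I pinched it again and added about 1 mm.

- **Pad travel:** my two estimates disagree by about 1 mm. The force rise suggests about 7.5 mm, and the wrist pictures about 6.5 mm, either side of half way (7 mm) and well short of the 14 mm stop.
- **Jar:** after release it stood upright, about 1–2 mm from the middle of the jaw width by the cap in the pictures. It stayed between jaw and pad with the gripper clear. I did not test how firmly it is held.
- **Forces:** the highest wrist force I read was about 18 N (limit 120 N).
- **Bystanders:** I touched nothing else. The blue jar stands where it was in the last scene crop; the other things were not all in the final crops, so I did not check them again.

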